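# Put the washed roller sleeves and brushes up to dry and start the fan timer

## Robot

A 6-joint arm with a two-finger parallel gripper is mounted at the origin on the work surface. World frame = base frame: x ahead of the robot, y to its left, z up, the work surface at z = 0. Lengths are in mm, angles in rad, forces in N, time in s.
With the tool pointing down it reaches from about 400 to 925 mm from the base axis. Payload 12.5 kg.
Tool frame: the origin (TCP) lies on the mounting face of the last link; the fingertips stand 190 mm ahead of it and the grasp point (between the pads) lies 171 mm ahead of it; x points along the fingers, y is the direction in which the jaws open and shut, and the axes are right-handed (so a half turn about x gives the same grasp; the last joint's range is limited). The gripper opens to 95 mm and grips with 3 to 60 N. Pads are 20 mm wide; open, the fingers measure 119 mm over their backs; the gripper's body (75 mm by 180 mm) begins 59 mm behind the grasp point.
Start: joints at [-1.385, 0.491, 1.559, -0, 1.092, -0.106], TCP at [179.817, -598.574, 404.761] pointing down, gripper open.
Joint ranges: [-3.1, 3.1], [-0.84, 2.19], [0.05, 2.79], [-1.13, 4.28], [0.06, 2.93], [-2.69, 2.69]. Speed limits (rad/s): [2.22, 2.22, 2.79, 3.14, 3.14, 3.14].

## Interface

Orientations are given as [roll, pitch, yaw] about the fixed x, y, z axes, in that order (R = Rz(yaw) Ry(pitch) Rx(roll)).
In Python, from cell import env, eyes gives the robot as it stands. The module is installed in compiled form; this text tells all that it offers.
- The arm moves only by the tool jog_arm, never from a script. Its argument "deltas" is one flat list of numbers, 7 for each row, row after row: the shift along the tool's x, y, z in mm, then the turn, a rotation vector about the tool's x, y, z in rad, then the opening, from 0 (shut) to 1 (fully open). A call has 1 to 10 rows; each row shifts and turns the pose as measured when the row begins, along the tool's axes as they then stand; what a row does not reach is not made up. A row lasts 1/8 s, in which the tool goes at most 62.5 mm and 10.7 degrees, less where a joint would pass 70% of its speed; a pose out of reach is approached as far as the arm can. A call is refused whole if a number of a shift passes 62.5 or a number of a turn 0.188, either way. A call with a gripper value outside its range is refused whole. The fingers move at their own pace and stop on an object; the grip force is fixed at half the most. Time passes only in rows, so rows that do not move let the fingers close. It gives the time, the measured TCP pose, the force and the opening at its end, in the units of the state.
- env.state(): the state, without advancing time (a new reading comes with each control period).
- eyes.read_camera(name): name is "scene" or "top" or "wrist"; returns a dict with "image" (384x512x3 uint8, red, green, blue), "fovy" (degrees; the focal length in pixels is half the picture's height over the tangent of half this angle, whatever the lens; pixels are square), "cx", "cy" (the principal point, pixels), "world_from_camera" (4x4, takes a point from camera to world coordinates). Camera axes: x right, y up, looking along -z (the intrinsics and any distortion apply to the point x, -y, -z); pixel columns grow to the right and rows downward; lengths in mm; the calibration is good to about 2 mm. A picture is of the moment at which its call begins. There is no depth.
- env.job_done(): hands the job in, once; it reports no verdict.
The state is a dict: "t": time; "joints": joint angles; "qvel": joint speeds; "tau": joint torques, N m; "eef_pos": TCP position; "tcp_rot": TCP orientation; "ft_force": force on the tool from outside, world axes, zero at the start; "moment": the same for the moment, N m; "opening": opening from 0.0 (shut) to 1.0 (fully open).
Only numpy, scipy, OpenCV 4.12 (cv2) and the standard library are available. Lean on these libraries where they do the work, as an engineer would, in place of code of your own. Each camera call takes 0.05 s, during which the arm holds its last target.

## Task

Put the washed things up to dry: slide every rubber roller sleeve down over an upright spindle of the size that fits its bore until it sits on the foot, and press every brush down past the sprung jaw until its handle is fully home in the forks of a clip, one brush to a clip, bristles over the clip's drip dish. Only when all of them are up, pull the fan timer's tab right out to its stop and let it go so that it runs home. Leave the cup, jar, bottles, plate and palette knife standing or lying where they are.

Things in the scene. Friction and masses are not known exactly. Their poses are not given: they have to be found in the camera images.
- sleeve_wide_a: Wide black rubber roller sleeve: a plain tube 54 mm outside diameter, 33 mm bore, 70 mm long, about 120 g, standing on end. Origin: its centre, on the axis, 35 mm above its lower end; z along its axis; the two ends are alike. Fits the wide spindles only. May be absent.
- sleeve_wide_b: Wide black rubber roller sleeve: a plain tube 54 mm outside diameter, 33 mm bore, 70 mm long, about 120 g, standing on end. Origin: its centre, on the axis, 35 mm above its lower end; z along its axis; the two ends are alike. Fits the wide spindles only. May be absent.
- sleeve_thin_a: Thin black rubber roller sleeve: a plain tube 40 mm outside diameter, 21 mm bore, 70 mm long, about 80 g, standing on end. Origin: its centre, on the axis, 35 mm above its lower end; z along its axis; the two ends are alike. Fits the thin spindles only. May be absent.
- sleeve_thin_b: Thin black rubber roller sleeve: a plain tube 40 mm outside diameter, 21 mm bore, 70 mm long, about 80 g, standing on end. Origin: its centre, on the axis, 35 mm above its lower end; z along its axis; the two ends are alike. Fits the thin spindles only. May be absent.
- spindle_wide_a_seat (a point): Wide drying spindle, fixed: steel foot disc 58 mm diameter, 12 mm thick, with an upright aluminium shaft 30 mm in diameter that stands 88 mm above the foot (top at z = 100 mm, its last 10 mm coned to 18 mm). This point: on the axis, on top of the foot, where a sleeve's lower end comes to sit. Takes one wide sleeve (bore 33 mm).
- spindle_wide_b_seat (a point): Wide drying spindle, fixed: steel foot disc 58 mm diameter, 12 mm thick, with an upright aluminium shaft 30 mm in diameter that stands 88 mm above the foot (top at z = 100 mm, its last 10 mm coned to 18 mm). This point: on the axis, on top of the foot, where a sleeve's lower end comes to sit. Takes one wide sleeve (bore 33 mm).
- spindle_thin_a_seat (a point): Thin drying spindle, fixed: steel foot disc 58 mm diameter, 12 mm thick, with an upright aluminium shaft 18 mm in diameter that stands 88 mm above the foot (top at z = 100 mm, its last 10 mm coned to 6 mm). This point: on the axis, on top of the foot, where a sleeve's lower end comes to sit. Takes one thin sleeve (bore 21 mm).
- spindle_thin_b_seat (a point): Thin drying spindle, fixed: steel foot disc 58 mm diameter, 12 mm thick, with an upright aluminium shaft 18 mm in diameter that stands 88 mm above the foot (top at z = 100 mm, its last 10 mm coned to 6 mm). This point: on the axis, on top of the foot, where a sleeve's lower end comes to sit. Takes one thin sleeve (bore 21 mm).
- brush_a: Flat paint brush, 198 mm long, 60 g, lying on the table: round wooden handle 16 mm in diameter, then a steel ferrule and bristle block 32 mm wide and 16 mm thick. Origin on the handle's axis; x points along the handle to the bristles, z up. The handle runs from x = -90 to +68 mm, ferrule and bristles from +68 to +108 mm.
- brush_a_tip (a point): End of that brush's bristles, 108 mm along x from its origin.
- brush_b: Flat paint brush, 198 mm long, 60 g, lying on the table: round wooden handle 16 mm in diameter, then a steel ferrule and bristle block 32 mm wide and 16 mm thick. Origin on the handle's axis; x points along the handle to the bristles, z up. The handle runs from x = -90 to +68 mm, ferrule and bristles from +68 to +108 mm.
- brush_b_tip (a point): End of that brush's bristles, 108 mm along x from its origin.
- clip_a_seat (a point): Fixed brush clip. This point: where a seated handle's axis lies, midway between its two open-topped forks, 60 mm above the table; x along the brush's line to the steel drip dish at one end of the clip (bristles go that way), z up. Forks at x = +-42 mm, each 16 mm thick along x; 68 mm free between them for fingers. A seated brush's origin may lie at x -18 to +30 mm.
- clip_a_jaw (a joint): Sprung jaw of that clip, +y side, slanted nose over each fork 70-100 mm above the table: 0 shut; grows past 0.1 rad while a handle is pushed straight down (about 8 N) between it and the fixed prong (-y side, up to 84 mm), then snaps back over it. Channel 18 mm wide, floor 52 mm above the table; grey base 110 x 70 x 12 mm.
- clip_b_seat (a point): Fixed brush clip. This point: where a seated handle's axis lies, midway between its two open-topped forks, 60 mm above the table; x along the brush's line to the steel drip dish at one end of the clip (bristles go that way), z up. Forks at x = +-42 mm, each 16 mm thick along x; 68 mm free between them for fingers. A seated brush's origin may lie at x -18 to +30 mm.
- clip_b_jaw (a joint): Sprung jaw of that clip, +y side, slanted nose over each fork 70-100 mm above the table: 0 shut; grows past 0.1 rad while a handle is pushed straight down (about 8 N) between it and the fixed prong (-y side, up to 84 mm), then snaps back over it. Channel 18 mm wide, floor 52 mm above the table; grey base 110 x 70 x 12 mm.
- timer_tab (a point): Fan timer: fixed white box 85 x 80 x 75 mm with a black pull tab in front. This point: middle of the tab's top edge, 86 mm above the table; the front looks along -x, z up. The tab is an upright plate 14 mm thick along x, 36 mm wide along y, from 30 to 86 mm above the table, 38 mm clear of the box at rest. Pinch it from above, fingers before and behind; pull along -x.
- timer_slide (a joint): How far the tab is pulled out: 0 home, 0.060 m at its stop. Spring 2.4 N at home to 6 N at the stop, with a damper; it runs home by itself in a second or so when let go.
- cup: White cup, 85 mm high, 52 mm across the rim; not part of the job, leave it. Origin under its centre.
- jar: Clear jar, 75 mm high, 60 mm diameter; not part of the job, leave it. Origin under its centre.
- bottle_a: White bottle, 170 mm high, 56 mm diameter; not part of the job, leave it. Origin under its centre.
- bottle_b: White bottle with black cap, 150 mm high, 56 mm diameter; not part of the job, leave it. Origin under its centre.
- plate: Paper-white plate, 150 mm diameter, 16 mm high; not part of the job, leave it. Origin under its centre.
- palette_knife: Palette knife, 200 mm long, lying flat; not part of the job, leave it. Origin under its centre.

How it is judged:
By the outcome, as a careful person would: the job done as asked, in the order asked, and still so for the second after the job is handed in, with the robot touching nothing.
Of sleeve_wide_a, sleeve_wide_b, sleeve_thin_a, sleeve_thin_b only 3 to 4 are there at a start; the rules pass over those that are not, and their reading is None.
At some moment in a run one of sleeve_wide_a, sleeve_wide_b, brush_a, brush_b may be knocked a few centimetres aside while the robot is not near it.
It also fails if it takes over 210 s, if anything falls off the work surface, if the arm or the gripper's body presses on something with over 40 N, if the wrist force passes 120 N, or if a joint passes its speed limit or range.

## Working session

There is one attempt and no reset: what is moved stays moved. The work goes in short steps, Python scripts to look and compute and a tool call to move; the robot and the scene stay as the last step left them, time stands still between calls to the robot, and variables do not carry over. Pictures are saved under pics/ and viewed, and the job is handed in when it is done.

Besides the shell and the picture viewer there is one more tool, called after ">>>" by a JSON object that holds its "method" and its "body". jog_arm: Moves the arm, as the interface text tells. Its arguments: {"type":"object","properties":{"deltas":{"type":"array","items":{"type":"number"}}},"required":["deltas"]}

```bash
mkdir -p pics; ls
cat > h.py <<'E'
from cell import env, eyes
import numpy as np, cv2
def grab(n,tag):
    c=eyes.read_camera(n); cv2.imwrite(f'pics/{tag}.png',c['image'][:,:,::-1]); 
    import pickle; pickle.dump(c,open(f'pics/{tag}.pkl','wb')); return c
def f(c): return 192/np.tan(np.radians(c['fovy'])/2)
E
python3 - <<'E'
from h import *
for n in ['scene','top','wrist']:
    c=grab(n,n+'0'); print(n,c['fovy'],c['cx'],c['cy'],c['world_from_camera'].round(3).tolist(),[k for k in c])
print(env.state())
E
```

```text
pics
scene 53.06682775342729 254.3781609887634 189.7083045463095 [[-0.502, -0.707, 0.499, 1128.973], [0.865, -0.418, 0.279, 304.021], [0.011, 0.571, 0.821, 1002.061], [0.0, 0.0, 0.0, 1.0]] ['image', 'fovy', 'cx', 'cy', 'world_from_camera']
top 42.3584230417506 260.1582695129263 180.17264420362358 [[0.004, 0.983, -0.182, 273.164], [-1.0, 0.007, 0.013, 3.372], [0.014, 0.182, 0.983, 1644.862], [0.0, 0.0, 0.0, 1.0]] ['image', 'fovy', 'cx', 'cy', 'world_from_camera']
wrist 58.30781892943197 257.08520461316857 189.82028437419734 [[0.287, 0.915, 0.285, 259.501], [-0.958, 0.274, 0.083, -574.598], [-0.002, -0.297, 0.955, 383.922], [0.0, 0.0, 0.0, 1.0]] ['image', 'fovy', 'cx', 'cy', 'world_from_camera']
{'t': 0.15, 'joints': array([-1.38460829e+00,  4.91378945e-01,  1.55929540e+00, -1.09473173e-05,
        1.09170165e+00, -1.05596234e-01]), 'qvel': array([-0.00212867, -0.00238779, -0.00261664, -0.00220277,  0.00032787,
       -0.00064739]), 'tau': array([-3.83319602e-04, -6.12896991e+01, -2.58276880e+01,  6.91487873e-02,
        4.73549764e-02, -7.14129760e-05]), 'eef_pos': array([ 179.80742402, -598.55282589,  404.3269603 ]), 'tcp_rot': array([-1.66399658,  1.57001292,  1.7693854 ]), 'ft_force': array([-0.05311707, -0.16652333, -0.03421697]), 'moment': array([-0.00496747,  0.04916378,  0.00345619]), 'opening': 1.00186742758253}
```

View pics/top0.png

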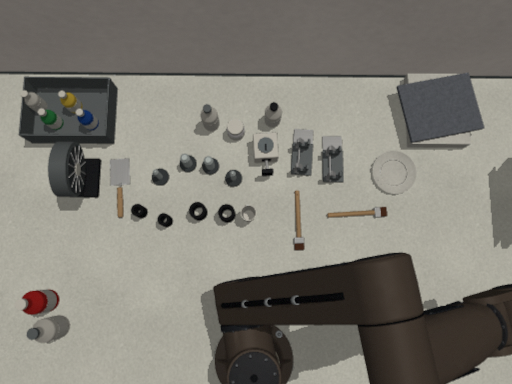

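View pics/scene0.png

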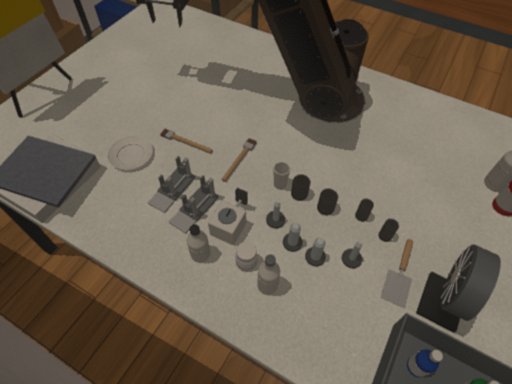

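View pics/wrist0.png

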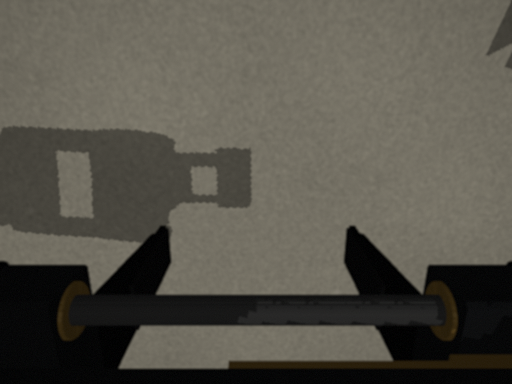

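Run:
```python
import cv2
a=cv2.imread('pics/top0.png'); cv2.imwrite('pics/t1.png',cv2.resize(a[90:260,110:275],None,fx=4.8,fy=3.5*4.8/4.8*1,interpolation=3) if 0 else cv2.resize(a[90:240,110:300],None,fx=4,fy=4,interpolation=2))
cv2.imwrite('pics/t2.png',cv2.resize(a[110:260,240:430],None,fx=4,fy=4,interpolation=2))
b=cv2.imread('pics/scene0.png'); cv2.imwrite('pics/s1.png',cv2.resize(b[120:270,240:430],None,fx=4,fy=4,interpolation=2))
cv2.imwrite('pics/s2.png',cv2.resize(b[110:260,110:300],None,fx=4,fy=4,interpolation=2))
```

```text
(no output)
```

View pics/t1.png

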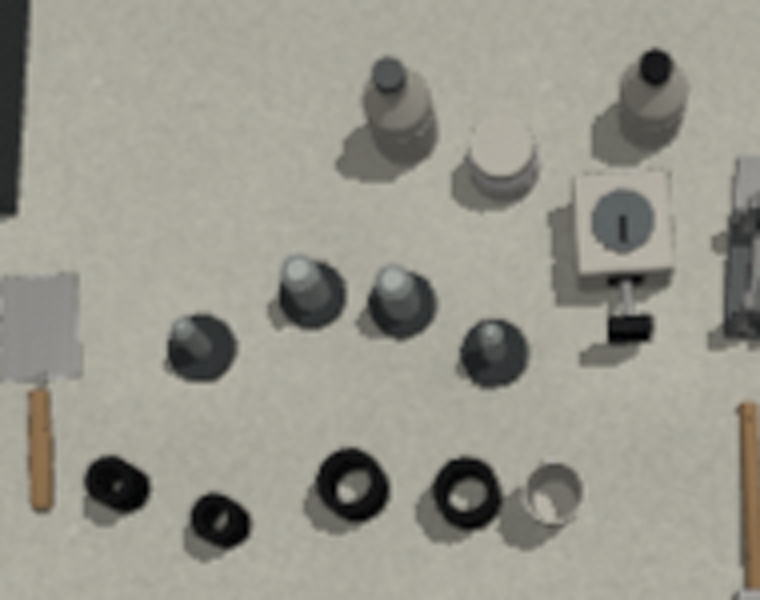

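View pics/t2.png

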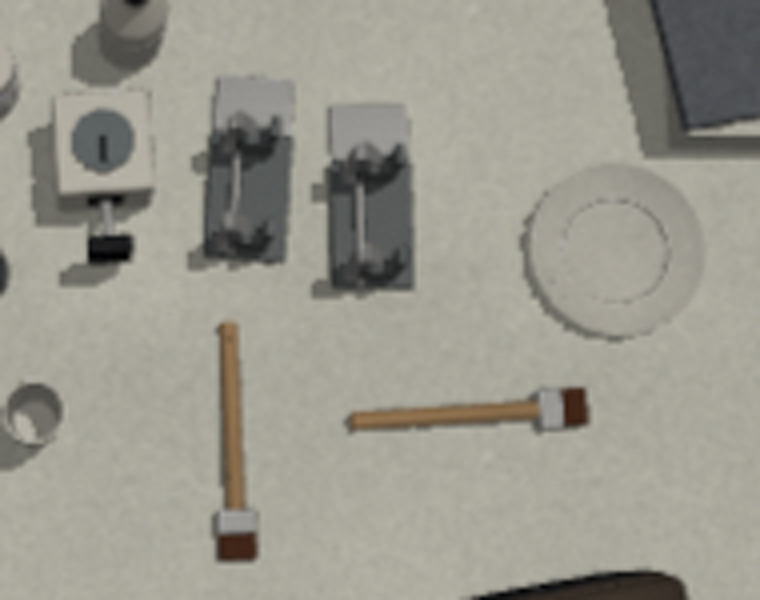

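View pics/s1.png

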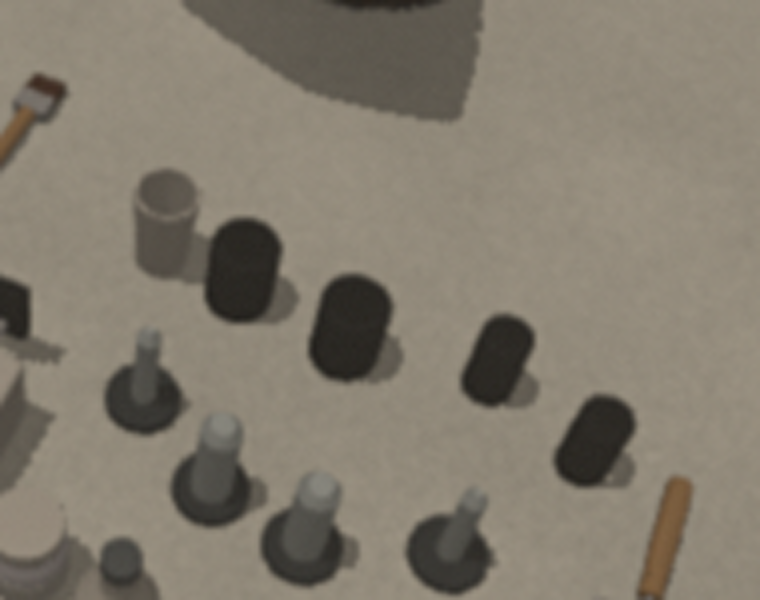

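View pics/s2.png

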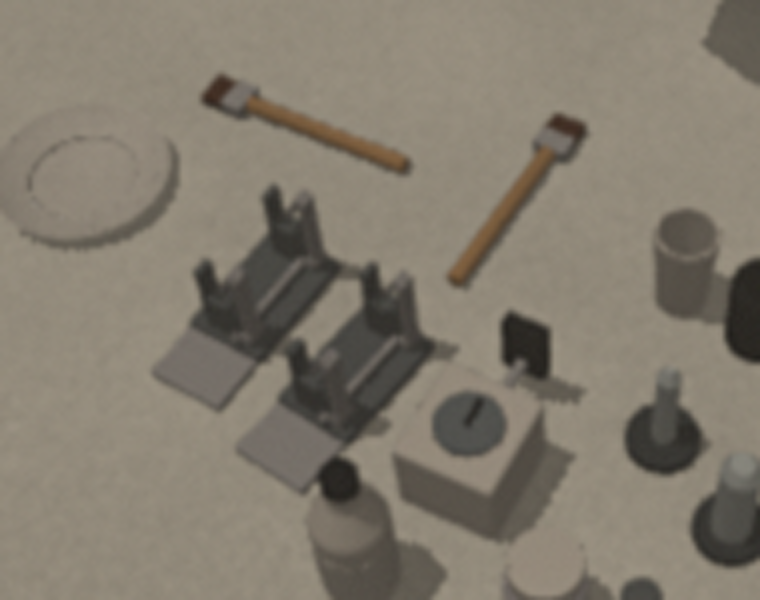

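```bash
cat >> h.py <<'E'
import pickle
def load(t): return pickle.load(open(f'pics/{t}.pkl','rb'))
def ray(c,u,v):
    F=f(c); d=c['world_from_camera'][:3,:3]@np.array([(u-c['cx'])/F,-(v-c['cy'])/F,-1.0]); return c['world_from_camera'][:3,3],d
def onz(c,u,v,z):
    o,d=ray(c,u,v); return o+d*(z-o[2])/d[2]
def proj(c,p):
    T=np.linalg.inv(c['world_from_camera']); q=T[:3,:3]@np.asarray(p,float)+T[:3,3]; F=f(c)
    return np.array([c['cx']+F*q[0]/-q[2], c['cy']-F*q[1]/-q[2]])
E
python3 - <<'E'
from h import *
np.set_printoptions(suppress=True,precision=1)
t=load('top0'); s=load('scene0')
T1=lambda x,y,z:onz(t,110+x/4,90+y/4,z)
T2=lambda x,y,z:onz(t,240+x/4,110+y/4,z)
S1=lambda x,y,z:onz(s,240+x/4,120+y/4,z)
S2=lambda x,y,z:onz(s,110+x/4,110+y/4,z)
print('sleeves top');[print(T1(*p,35)) for p in [(118,485),(221,521),(354,485),(468,493)]]
print('sleeves scene');[print(S1(*p,35)) for p in [(595,440),(498,360),(351,328),(243,270)]]
print('feet');[print(T1(*p,12),S1(*q,12)) for p,q in zip([(202,348),(312,293),(402,302),(494,353)],[(449,551),(302,543),(211,487),(144,398)])]
print('tips');[print(T1(*p,100),S1(*q,100)) for p,q in zip([(183,328),(298,268),(393,276),(491,331)],[(475,500),(321,487),(223,430),(149,338)])]
print('tab top'); print(T2(110,240,86), S2(527,325,86))
print('brush1 end/tip',T2(228,324,8),T2(237,560,8),S2(456,280,8),S2(570,120,8))
print('brush2 end/tip',T2(350,424,8),T2(586,407,8),S2(405,166,8),S2(208,92,8))
print('cliprt base corners z12',[T2(*p,12) for p in [(330,288),(413,290),(409,105),(330,103)]])
print('cliplf base corners z12',[T2(*p,12) for p in [(205,260),(286,262),(295,80),(218,76)]])
print('base', proj(t,[0,0,0]))
print(T1(554,494,40))
E
```

```text
sleeves top
[464.9 374.9  35. ]
[436.  290.1  35. ]
[466.  183.1  35. ]
[460.   90.2  35. ]
sleeves scene
[467.1 377.7  35. ]
[438.6 293.3  35. ]
[468.2 187.6  35. ]
[461.6  94.   35. ]
feet
[583.2 315.7  12. ] [588.8 320.1  12. ]
[631.  225.3  12. ] [635.5 228.5  12. ]
[623.8 149.5  12. ] [628.8 153.6  12. ]
[580.7  71.6  12. ] [588.2  77.1  12. ]
tips
[582.5 314.6 100. ] [594.4 319.7 100. ]
[632.  225.2 100. ] [636.7 229.1 100. ]
[626.  149.3 100. ] [631.2 154.6 100. ]
[581.8  70.5 100. ] [591.9  77.3 100. ]
tab top
[594.4 -40.3  86. ] [595.7 -36.2  86. ]
brush1 end/tip [ 539.4 -141.4    8. ] [ 343.6 -147.     8. ] [ 541.8 -136.8    8. ] [ 347.1 -144.9    8. ]
brush2 end/tip [ 456. -242.    8.] [ 471.4 -439.3    8. ] [ 463.2 -238.5    8. ] [ 480.5 -433.6    8. ]
cliprt base corners z12 [array([ 569.9, -227. ,   12. ]), array([ 568.7, -296.7,   12. ]), array([ 729.2, -297.5,   12. ]), array([ 730.4, -229.9,   12. ])]
cliplf base corners z12 [array([ 593.1, -122.2,   12. ]), array([ 591.9, -190.3,   12. ]), array([ 750.5, -200.3,   12. ]), array([ 753.5, -134.4,   12. ])]
base [253.7 359.5]
[459.1  20.   40. ]
```

```bash
cat >> h.py <<'E'
from scipy.spatial.transform import Rotation as Ro
np.set_printoptions(suppress=True,precision=2)
def R0(): return Ro.from_euler('xyz',env.state()['tcp_rot'])
def Rt(a): # tool down, tool y at world angle a (deg)
    a=np.radians(a); x=np.array([0,0,-1.]); y=np.array([np.cos(a),np.sin(a),0]); return Ro.from_matrix(np.c_[x,y,np.cross(x,y)])
def go(xyz,a):
    """grasp-point target world, jaw angle deg"""
    s=env.state(); R=R0(); Rn=Rt(a); tcp=np.array(xyz,float)-Rn.apply([171,0,0])
    d=R.inv().apply(tcp-s['eef_pos']); rv=(R.inv()*Rn).as_rotvec()
    ya=R.apply([0,1,0]); print('t',round(s['t'],2),'grasp now',(s['eef_pos']+R.apply([171,0,0])).round(1),'jaw',np.degrees(np.arctan2(ya[1],ya[0])).round(1),'F',s['ft_force'].round(1),'open',round(s['opening']*95,1))
    print('shift',d.round(1),'turn',rv.round(3),'j',s['joints'].round(2))
E
python3 - <<'E'
from h import *
s=env.state(); R=R0(); print(R.as_matrix().round(2))
c=load('wrist0'); W=c['world_from_camera']
print('cam in tool',R.inv().apply(W[:3,3]-s['eef_pos']), R.inv().as_matrix()@W[:3,:3])
go([466,377,200],180);go([466,377,200],0)
E
```

```text
[[-0.    0.29 -0.96]
 [ 0.   -0.96 -0.29]
 [-1.   -0.   -0.  ]]
cam in tool [ 20.41  -0.   -83.21] [[ 0.    0.3  -0.95]
 [ 1.    0.    0.  ]
 [ 0.   -0.95 -0.3 ]]
t 0.15 grasp now [ 179.8 -598.4  233.3] jaw -73.3 F [-0.1 -0.2 -0. ] open 95.2
shift [  34.  -852.  -554.7] turn [1.86 0.   0.  ] j [-1.38  0.49  1.56 -0.    1.09 -0.11]
t 0.15 grasp now [ 179.8 -598.4  233.3] jaw -73.3 F [-0.1 -0.2 -0. ] open 95.2
shift [  34.  -852.  -554.7] turn [-1.28 -0.    0.  ] j [-1.38  0.49  1.56 -0.    1.09 -0.11]
```

Run:
```python
from h import *
go([467,-332,130],0)
```

```text
t 0.15 grasp now [ 179.8 -598.4  233.3] jaw -73.3 F [-0.1 -0.2 -0. ] open 95.2
shift [ 103.5 -172.6 -351.7] turn [-1.28 -0.    0.  ] j [-1.38  0.49  1.56 -0.    1.09 -0.11]
```

>>> {"method": "jog_arm", "body": {"deltas": [13, -22, -44, 0, 0, 0, 1, 13, -22, -44, 0, 0, 0, 1, 13, -22, -44, 0, 0, 0, 1, 13, -22, -44, 0, 0, 0, 1, 13, -22, -44, 0, 0, 0, 1, 13, -22, -44, 0, 0, 0, 1, 13, -22, -44, 0, 0, 0, 1, 13, -22, -44, 0, 0, 0, 1]}}

```text
t: 1.15
eef_pos: [472.7, -323.2, 296.5]
tcp_rot: [0.413, 1.571, -2.443]
ft_force: [-0.2, -1.1, -0.1]
opening: 1.0
```

>>> {"method": "jog_arm", "body": {"deltas": [0, 0, 0, -0.185, 0, 0, 1, 0, 0, 0, -0.185, 0, 0, 1, 0, 0, 0, -0.185, 0, 0, 1, 0, 0, 0, -0.185, 0, 0, 1, 0, 0, 0, -0.185, 0, 0, 1, 0, 0, 0, -0.185, 0, 0, 1, 0, 0, 0, -0.17, 0, 0, 1]}}

```text
t: 2.02
eef_pos: [475.4, -319.5, 293.8]
tcp_rot: [-2.298, 1.566, 2.433]
ft_force: [-0.0, 0.3, -0.1]
opening: 0.999
```

Run:
```python
from h import *
c=grab('wrist','w1')
go([467,-332,130],0)
```

```text
t 2.08 grasp now [ 474.7 -319.   122.7] jaw 1.6 F [ 0.2  1.2 -0.5] open 94.9
shift [-7.3 -8.7 12.2] turn [ 0.03 -0.    0.  ] j [-0.71  0.55  1.8  -0.    0.79 -0.73]
```

View pics/w1.png

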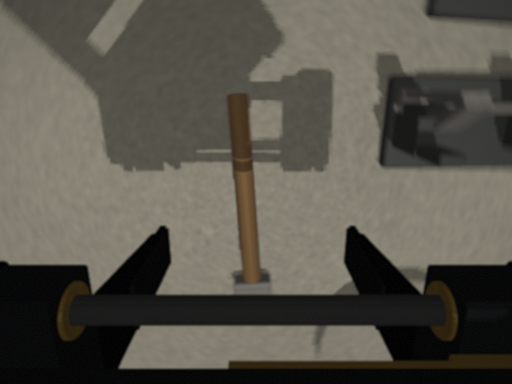

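Run:
```python
from h import *
c=load('w1')
a=onz(c,238,95,10); b=onz(c,259,280,12); print(a,b,np.linalg.norm(b-a))
d=(b-a)/np.linalg.norm(b-a); print(a+d*90, np.degrees(np.arctan2(d[1],d[0])))
go(list((a+d*90)[:2])+[24],np.degrees(np.arctan2(d[1],d[0]))+90)
```

```text
[ 457.64 -243.25   10.  ] [ 476.28 -397.13   12.  ] 155.01023514733183
[ 468.46 -332.59   11.16] -83.09298044735158
t 2.08 grasp now [ 474.7 -319.   122.7] jaw 1.6 F [ 0.2  1.2 -0.5] open 94.9
shift [98.7 -6.9 13.2] turn [-0.09 -0.    0.  ] j [-0.71  0.55  1.8  -0.    0.79 -0.73]
```

>>> {"method": "jog_arm", "body": {"deltas": [0, -7, 13, -0.09, 0, 0, 0.6, 45, 0, 0, 0, 0, 0, 0.6, 45, 0, 0, 0, 0, 0, 0.6, 8, 0, 0, 0, 0, 0, 0.6, 0, 0, 0, 0, 0, 0, 0.6]}}

```text
t: 2.7
eef_pos: [468.7, -333.2, 194.7]
tcp_rot: [-2.361, 1.568, 2.46]
ft_force: [-0.7, -0.0, 0.2]
opening: 0.609
```

Run:
```python
from h import *
go([468.5,-332.6,22],7)
c=grab('wrist','w2')
```

```text
t 2.7 grasp now [ 468.3 -332.9   23.7] jaw 6.2 F [-0.7 -0.   0.2] open 57.9
shift [ 1.7 -0.1 -0.6] turn [-0.01 -0.    0.  ] j [-0.73  0.71  1.85 -0.    0.59 -0.84]
```

View pics/w2.png

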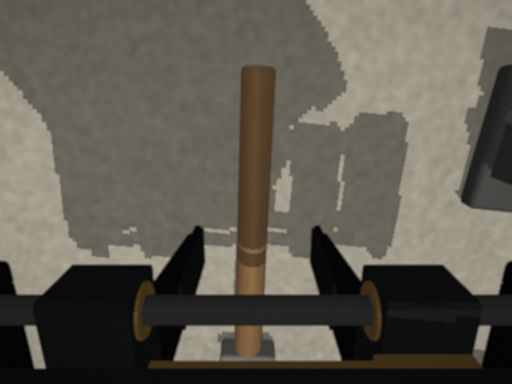

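>>> {"method": "jog_arm", "body": {"deltas": [2, 0, 0, 0, 0, 0, 0, 0, 0, 0, 0, 0, 0, 0, 0, 0, 0, 0, 0, 0, 0, 0, 0, 0, 0, 0, 0, 0, -30, 0, 0, 0, 0, 0, 0, -50, 0, 0, 0, 0, 0, 0, -50, 0, 0, 0, 0, 0, 0]}}

```text
t: 3.62
eef_pos: [468.8, -333.1, 326.6]
tcp_rot: [-2.38, 1.567, 2.441]
ft_force: [0.5, -0.2, -0.1]
opening: 0.003
```

Run:
```python
from h import *
go([560,-270,170],90)
```

```text
t 3.62 grasp now [ 468.3 -332.7  155.6] jaw 6.2 F [ 0.5 -0.2 -0.1] open 0.3
shift [-14.5  97.5 -52.9] turn [-1.46 -0.    0.  ] j [-0.73  0.51  1.77 -0.    0.87 -0.84]
```

Run:
```python
from h import *
c=grab('wrist','w3')
```

```text
(no output)
```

View pics/w3.png

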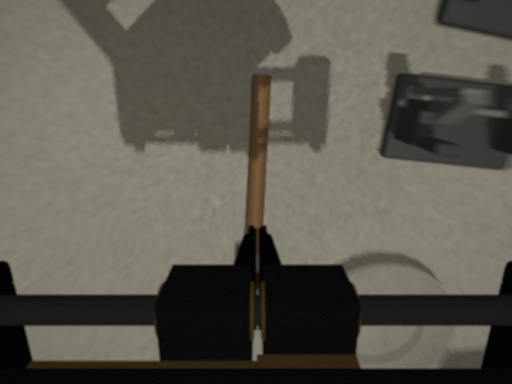

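Run:
```python
from h import *
c=load('w3')
a=onz(c,262,76,8);b=onz(c,256,226,8); d=(b-a)/np.linalg.norm(b-a)
g=a+d*90; an=np.degrees(np.arctan2(d[1],d[0])); print(a,g,an)
go(list(g[:2])+[22],an+90)
```

```text
[ 461.03 -242.79    8.  ] [ 467.29 -332.57    8.  ] -86.01012226969219
t 3.67 grasp now [ 469.9 -334.1  161.9] jaw 6.2 F [ 1.  -1.3  5. ] open 0.4
shift [139.9  -2.4  -1.7] turn [ 0.04  0.   -0.  ] j [-0.73  0.5   1.76 -0.    0.87 -0.84]
```

>>> {"method": "jog_arm", "body": {"deltas": [0, -2, -1, 0.04, 0, 0, 0.5, 45, 0, 0, 0, 0, 0, 0.5, 45, 0, 0, 0, 0, 0, 0.5, 45, 0, 0, 0, 0, 0, 0.5, 4, 0, 0, 0, 0, 0, 0.5, 0, 0, 0, 0, 0, 0, 0.5]}}

```text
t: 4.42
eef_pos: [468.7, -334.0, 195.3]
tcp_rot: [0.761, 1.556, -0.742]
ft_force: [1.3, -0.1, -0.5]
opening: 0.491
```

Run:
```python
from h import *
go([467.3,-332.6,21.5],4)
c=grab('wrist','w4')
```

```text
t 4.42 grasp now [ 470.5 -335.7   24.3] jaw 3.9 F [ 1.3 -0.1 -0.5] open 46.6
shift [ 2.8 -1.4 -1.5] turn [-0.    0.01 -0.01] j [-0.73  0.7   1.85 -0.    0.57 -0.8 ]
```

View pics/w4.png

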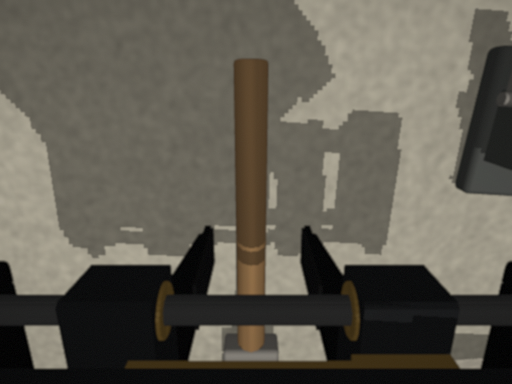

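>>> {"method": "jog_arm", "body": {"deltas": [3, 0, 0, 0, 0.01, -0.01, 0.5, 0, 0, 0, 0, 0, 0, 0, 0, 0, 0, 0, 0, 0, 0, 0, 0, 0, 0, 0, 0, 0, 0, 0, 0, 0, 0, 0, 0, 0, 0, 0, 0, 0, 0, 0]}}

```text
t: 5.22
eef_pos: [469.2, -334.3, 196.1]
tcp_rot: [0.701, 1.566, -0.803]
ft_force: [1.3, 0.1, 0.9]
opening: 0.157
```

Run:
```python
from h import *
go([467.3,-332.6,21.5],4)
c=grab('wrist','w5')
```

```text
t 5.22 grasp now [ 469.8 -335.    25.1] jaw 3.9 F [1.3 0.1 0.9] open 15.0
shift [ 3.6 -1.8 -1.9] turn [-0.  0. -0.] j [-0.73  0.7   1.85 -0.    0.58 -0.8 ]
```

View pics/w5.png

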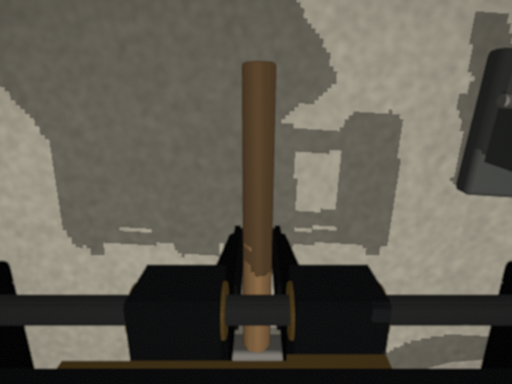

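>>> {"method": "jog_arm", "body": {"deltas": [0, 0, 0, 0, 0, 0, 0, 0, 0, 0, 0, 0, 0, 0, 0, 0, 0, 0, 0, 0, 0]}}

```text
t: 5.65
eef_pos: [469.2, -334.3, 196.1]
tcp_rot: [0.695, 1.566, -0.808]
ft_force: [0.0, 0.1, 1.1]
opening: 0.159
```

>>> {"method": "jog_arm", "body": {"deltas": [-10, 0, 0, 0, 0, 0, 0, -20, 0, 0, 0, 0, 0, 0, -40, 0, 0, 0, 0, 0, 0, -40, 0, 0, 0, 0, 0, 0, -25, 0, 0, 0, 0, 0, 0]}}

```text
t: 6.28
eef_pos: [468.5, -333.6, 335.5]
tcp_rot: [0.582, 1.569, -0.921]
ft_force: [0.6, 0.2, 0.2]
opening: 0.161
```

Run:
```python
from h import *
c=grab('wrist','w6')
go([530,-265,170],94)
```

```text
t 6.33 grasp now [ 469.4 -334.5  167.3] jaw 3.9 F [ 1.2 -0.6  2.5] open 15.3
shift [ -2.8  65.7 -64.5] turn [-1.57  0.01  0.  ] j [-0.73  0.5   1.76 -0.    0.88 -0.8 ]
```

View pics/w6.png

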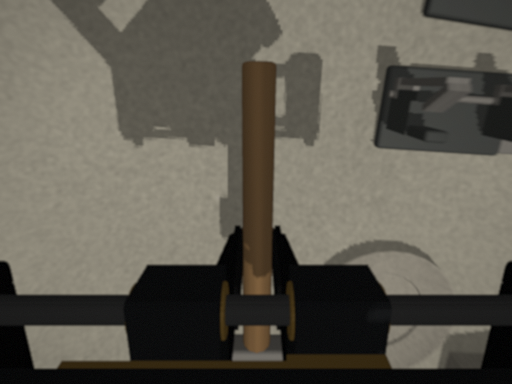

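Run:
```python
from h import *
c=load('w6'); s=env.state();R=R0(); g=s['eef_pos']+R.apply([171,0,0])
p=onz(c,259,65,g[2]-17); q=onz(c,258,220,g[2]-17); print(R.inv().apply(p-g),R.inv().apply(q-g))
q=onz(c,258,336,g[2]-17);print(R.inv().apply(q-g))
# clips in wrist image later
```

```text
[ 16.62  -0.92 -92.53] [ 16.92  -1.39 -17.34]
[17.22 -1.4  54.81]
```

>>> {"method": "jog_arm", "body": {"deltas": [-10, 0, 0, -0.188, 0, 0, 0, -10, 0, 0, -0.188, 0, 0, 0, -10, 0, 0, -0.188, 0, 0, 0, -5, 0, 0, -0.188, 0, 0, 0, 0, 0, 0, -0.188, 0, 0, 0, 0, 0, 0, -0.188, 0, 0, 0, 0, 0, 0, -0.188, 0, 0, 0, 0, 0, 0, -0.188, 0, 0, 0]}}

```text
t: 7.32
eef_pos: [467.3, -332.5, 376.8]
tcp_rot: [-0.781, 1.564, -0.779]
ft_force: [0.2, -0.1, 0.1]
opening: 0.159
```

Run:
```python
from h import *
go([600,-210,200],90)
```

```text
t 7.33 grasp now [ 468.2 -333.3  205.8] jaw 90.1 F [ 0.2 -0.1  0.1] open 15.1
shift [  5.8 122.2 133. ] turn [0.   0.01 0.01] j [-0.73  0.45  1.72 -0.    0.97 -2.31]
```

>>> {"method": "jog_arm", "body": {"deltas": [1, 31, 33, 0, 0.01, 0.01, 0, 1, 31, 33, 0, 0, 0, 0, 1, 31, 33, 0, 0, 0, 0, 1, 30, 33, 0, 0, 0, 0, 0, 0, 0, 0, 0, 0, 0]}}

```text
t: 7.95
eef_pos: [601.7, -205.3, 372.8]
tcp_rot: [2.384, 1.563, 2.389]
ft_force: [-1.3, -0.5, -0.6]
opening: 0.158
```

Run:
```python
from h import *
c=grab('wrist','w7')
import cv2
cv2.imwrite('pics/w7b.png',cv2.resize(c['image'][:300,:,::-1],None,fx=1.56,fy=1.56,interpolation=2))
go([600,-210,200],90)
```

```text
t 8.0 grasp now [ 599.7 -205.4  201.8] jaw 90.2 F [-0.2 -0.3 -0.3] open 15.4
shift [ 1.8 -3.7 -0.8] turn [ 0.   -0.01 -0.01] j [-0.43  0.54  1.57  0.    1.04 -2.01]
```

View pics/w7b.png

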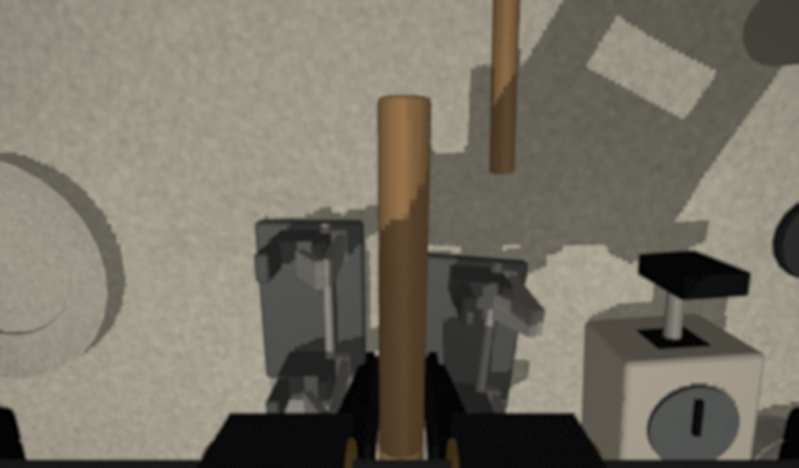

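>>> {"method": "jog_arm", "body": {"deltas": [-10, -4, 30, 0, -0.01, -0.01, 0, -10, 0, 30, 0, 0, 0, 0, 0, 0, 30, 0, 0, 0, 0, 0, 0, 0, 0, 0, 0, 0]}}

```text
t: 8.5
eef_pos: [690.1, -213.8, 393.6]
tcp_rot: [-1.176, 1.565, -1.177]
ft_force: [-0.1, -0.2, -0.4]
opening: 0.159
```

Run:
```python
from h import *
c=grab('wrist','w8')
import cv2
cv2.imwrite('pics/w8b.png',cv2.resize(c['image'][:300,90:430,::-1],None,fx=2,fy=2,interpolation=2))
go([600,-210,200],90)
```

```text
t 8.55 grasp now [ 689.6 -214.8  222.8] jaw 90.0 F [ 0.1 -0.6 -0.3] open 14.9
shift [ 22.6   4.  -89.4] turn [-0.    0.    0.01] j [-0.39  0.64  1.3  -0.    1.19 -1.96]
```

View pics/w8b.png

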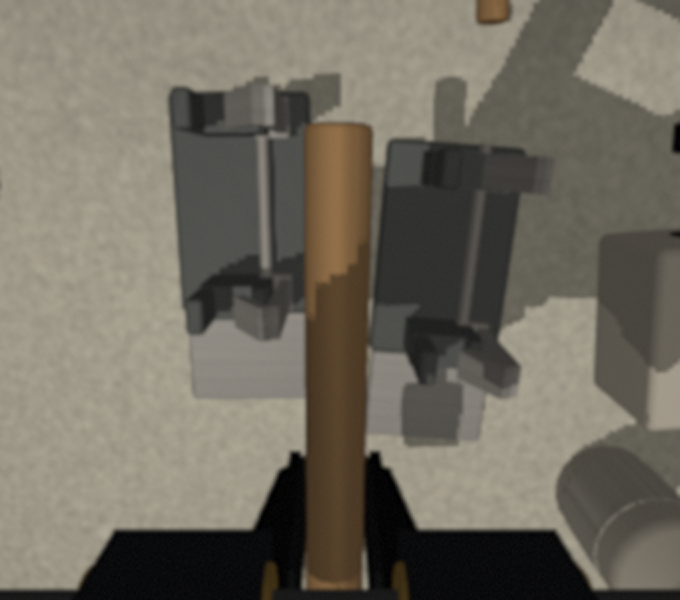

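>>> {"method": "jog_arm", "body": {"deltas": [15, -40, -20, 0, 0, 0.01, 0, 15, -45, 0, 0, 0, 0, 0, 0, -20, 0, 0, 0, 0, 0, 0, 0, 0, 0, 0, 0, 0]}}

```text
t: 9.05
eef_pos: [664.6, -322.8, 364.3]
tcp_rot: [1.43, 1.565, 1.428]
ft_force: [0.6, 0.6, -0.7]
opening: 0.161
```

Run:
```python
from h import *
c=grab('wrist','w9')
import cv2
cv2.imwrite('pics/w9b.png',cv2.resize(c['image'][:290,200:430,::-1],None,fx=2.7,fy=2.05*1.317,interpolation=2)[:600])
cv2.imwrite('pics/w9b.png',cv2.resize(c['image'][0:200,230:430,::-1],None,fx=3,fy=3,interpolation=2))
go([600,-210,200],90)
```

```text
t 9.1 grasp now [ 664.9 -320.9  193.2] jaw 89.9 F [-0.5  0.5 -0. ] open 15.4
shift [ -6.2 111.8 -65. ] turn [-0.    0.   -0.01] j [-0.54  0.69  1.28  0.01  1.17 -2.11]
```

View pics/w9b.png

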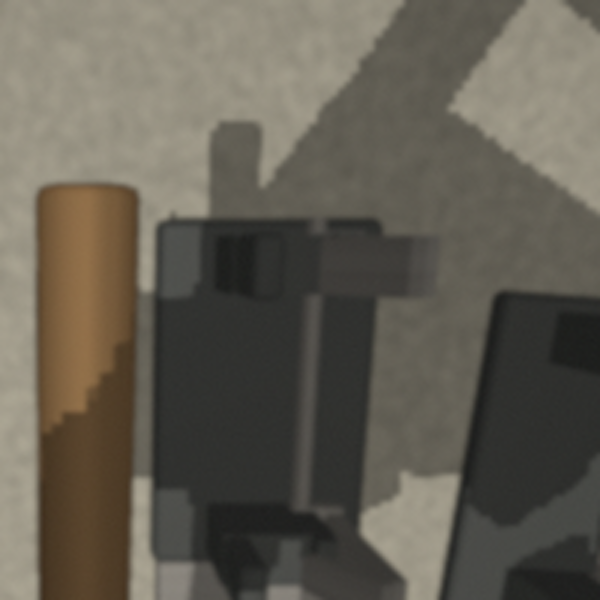

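View pics/w9.png

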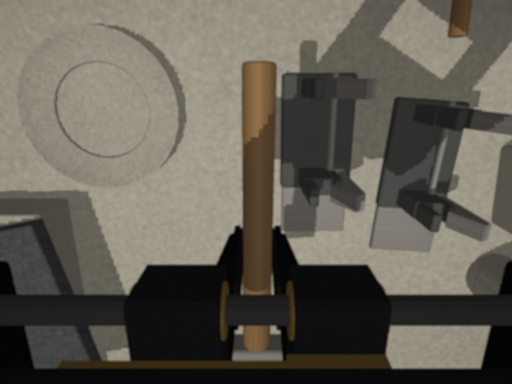

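Run:
```python
from h import *
c=load('w9')
P=lambda x,y:onz(c,230+x/3,y/3,12)
for p in [(158,222),(381,220),(153,560),(358,520)]: print(p,P(*p))
w=c
print('left clip', onz(w,396,98,12), onz(w,375.5,206,12), onz(w,469,102,12),onz(w,432,250,4),onz(w,371,247,4))
print('dish right',onz(w,343,231,4),onz(w,283,230,4))
```

```text
(158, 222) [ 571.87 -297.26   12.  ]
(381, 220) [ 571.51 -229.21   12.  ]
(153, 560) [ 679.46 -296.93   12.  ]
(358, 520) [ 665.94 -229.04   12.  ]
left clip [ 593.48 -190.89   12.  ] [ 700.7  -199.48   12.  ] [ 597.36 -121.75   12.  ] [ 755.3 -129.3    4. ] [ 751.23 -196.73    4.  ]
dish right [ 732.02 -228.73    4.  ] [ 730.45 -293.33    4.  ]
```

Run:
```python
from h import *
c=load('w9')
P=lambda x,y,z:onz(c,230+x/3,y/3,z)
for p in [(216,265,84),(240,265,84),(255,265,84),(285,265,84),(320,265,100),(410,265,100),(440,265,100),(320,265,70),(440,265,70),(320,220,52),(307,400,12),(307,400,30)]: print(p,P(*p))
c=load('w8')
P=lambda x,y,z:onz(c,90+x/2,y/2,z)
print('w8')
for p in [(172,105,84),(192,105,84),(225,105,84),(250,105,100),(275,105,100)]: print(p,P(*p))
import cv2
cv2.imwrite('pics/a.png',cv2.resize(c['image'][30:180,170:260,::-1],None,fx=4,fy=4,interpolation=2))
```

```text
(216, 265, 84) [ 583.43 -288.59   84.  ]
(240, 265, 84) [ 583.45 -282.78   84.  ]
(255, 265, 84) [ 583.46 -279.15   84.  ]
(285, 265, 84) [ 583.49 -271.9    84.  ]
(320, 265, 100) [ 583.27 -267.08  100.  ]
(410, 265, 100) [ 583.34 -246.62  100.  ]
(440, 265, 100) [ 583.37 -239.79  100.  ]
(320, 265, 70) [ 583.73 -260.23   70.  ]
(440, 265, 70) [ 583.84 -229.59   70.  ]
(320, 220, 52) [ 572.43 -256.88   52.  ]
(307, 400, 12) [ 626.14 -248.45   12.  ]
(307, 400, 30) [ 623.61 -252.48   30.  ]
w8
(172, 105, 84) [ 582.6  -278.96   84.  ]
(192, 105, 84) [ 582.61 -271.12   84.  ]
(225, 105, 84) [ 582.63 -258.19   84.  ]
(250, 105, 100) [ 583.89 -246.51  100.  ]
(275, 105, 100) [ 583.9  -237.26  100.  ]
```

View pics/a.png

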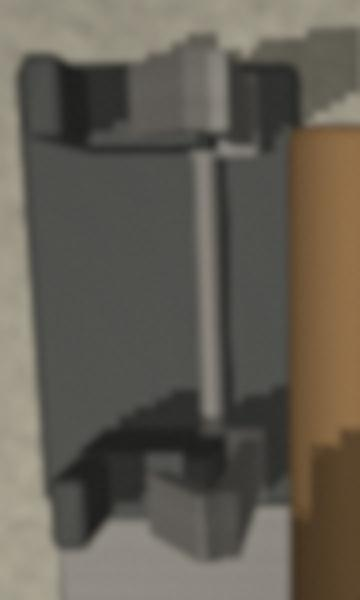

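Run:
```python
from h import *
go([632,-262.5,150],90)
a=load('w9');b=load('w8')
o1,d1=ray(a,230+307/3,400/3);o2,d2=ray(b,221.75,100)
A=np.c_[d1,-d2];x=np.linalg.lstsq(A,o2-o1,rcond=None)[0];print(o1+d1*x[0],o2+d2*x[1])
```

```text
t 9.1 grasp now [ 664.9 -320.9  193.2] jaw 89.9 F [-0.5  0.5 -0. ] open 15.4
shift [ 43.5  59.1 -32.9] turn [-0.    0.   -0.01] j [-0.54  0.69  1.28  0.01  1.17 -2.11]
[ 624.37 -251.28   24.62] [ 621.48 -250.46   24.4 ]
```

Rod is low (z≈24), no obstacle. Move above the clip.

>>> {"method": "jog_arm", "body": {"deltas": [0, 30, -16, 0, 0, -0.01, 0, 15, 29, -16, 0, 0, 0, 0, 25, 0, 0, 0, 0, 0, 0, 0, 0, 0, 0, 0, 0, 0]}}

```text
t: 9.6
eef_pos: [631.8, -255.8, 326.6]
tcp_rot: [-0.985, 1.565, -0.983]
ft_force: [-0.3, -0.1, -0.3]
opening: 0.159
```

Run:
```python
from h import *
go([632,-262.5,130],90)
grab('wrist','w10');grab('scene','s10')
```

```text
t 9.6 grasp now [ 632.4 -256.7  155.6] jaw 90.1 F [-0.3 -0.1 -0.3] open 15.1
shift [25.6 -6.6  0.1] turn [0.   0.   0.01] j [-0.48  0.65  1.49 -0.    1.   -2.05]
```

View pics/w10.png

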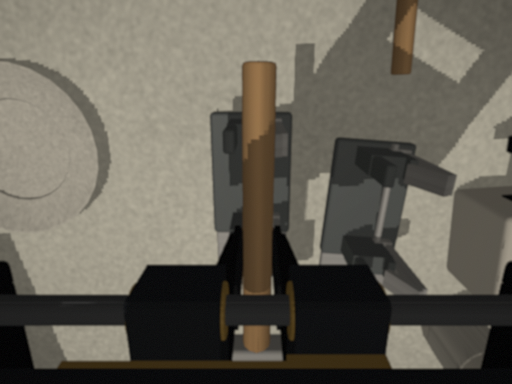

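>>> {"method": "jog_arm", "body": {"deltas": [13, -7, 0, 0, 0, 0.01, 0, 12, 0, 0, 0, 0, 0, 0, 0, 0, 0, 0, 0, 0, 0]}}

```text
t: 10.07
eef_pos: [632.7, -264.5, 303.3]
tcp_rot: [0.356, 1.562, 0.357]
ft_force: [0.8, -0.9, 0.0]
opening: 0.16
```

Run:
```python
from h import *
go([632,-262.5,77],90)
```

```text
t 10.07 grasp now [ 634.1 -263.9  132.3] jaw 90.1 F [ 0.8 -0.9  0. ] open 15.2
shift [55.3  1.8 -1.1] turn [ 0.    0.01 -0.  ] j [-0.49  0.68  1.5   0.01  0.96 -2.07]
```

>>> {"method": "jog_arm", "body": {"deltas": [8, 1, -1, 0, 0.01, 0, 0, 8, 0, 0, 0, 0, 0, 0, 8, 0, 0, 0, 0, 0, 0, 0, 0, 0, 0, 0, 0, 0]}}

```text
t: 10.58
eef_pos: [631.6, -263.4, 277.3]
tcp_rot: [2.295, 1.566, 2.296]
ft_force: [-0.0, -0.4, -0.8]
opening: 0.162
```

Run:
```python
from h import *
go([632,-262.5,77],90)
```

```text
t 10.57 grasp now [ 631.1 -262.9  106.3] jaw 90.1 F [-0.  -0.4 -0.8] open 15.4
shift [29.3  0.8  0.5] turn [ 0. -0. -0.] j [-0.49  0.71  1.52  0.    0.92 -2.06]
```

>>> {"method": "jog_arm", "body": {"deltas": [6, 0, 0, 0, 0, 0, 0, 6, 0, 0, 0, 0, 0, 0, 6, 0, 0, 0, 0, 0, 0]}}

```text
t: 10.95
eef_pos: [632.0, -263.9, 260.0]
tcp_rot: [1.202, 1.57, 1.203]
ft_force: [0.8, -2.6, 1.4]
opening: 0.162
```

Run:
```python
from h import *
go([632,-262.5,77],90)
```

```text
t 10.95 grasp now [ 632.  -263.8   89. ] jaw 90.1 F [ 0.8 -2.6  1.4] open 15.4
shift [12.   1.4  0. ] turn [ 0.  0. -0.] j [-0.49  0.73  1.53  0.    0.89 -2.06]
```

>>> {"method": "jog_arm", "body": {"deltas": [6, 1, 0, 0, 0, 0, 0, 6, 0, 0, 0, 0, 0, 0, 3, 0, 0, 0, 0, 0, 0]}}

```text
t: 11.32
eef_pos: [631.8, -262.8, 247.2]
tcp_rot: [0.601, 1.57, 0.602]
ft_force: [-15.7, 4.6, 47.7]
opening: 0.163
```

Run:
```python
from h import *
go([632,-262.5,77],90)
c=grab('scene','s11')
import cv2
cv2.imwrite('pics/a.png',cv2.resize(c['image'][110:260,110:300,::-1],None,fx=4,fy=4,interpolation=2))
```

```text
t 11.32 grasp now [ 632.  -262.7   76.2] jaw 90.1 F [-15.7   4.6  47.7] open 15.5
shift [-0.8  0.3  0.2] turn [ 0.  0. -0.] j [-0.49  0.74  1.54  0.    0.86 -2.06]
```

View pics/a.png

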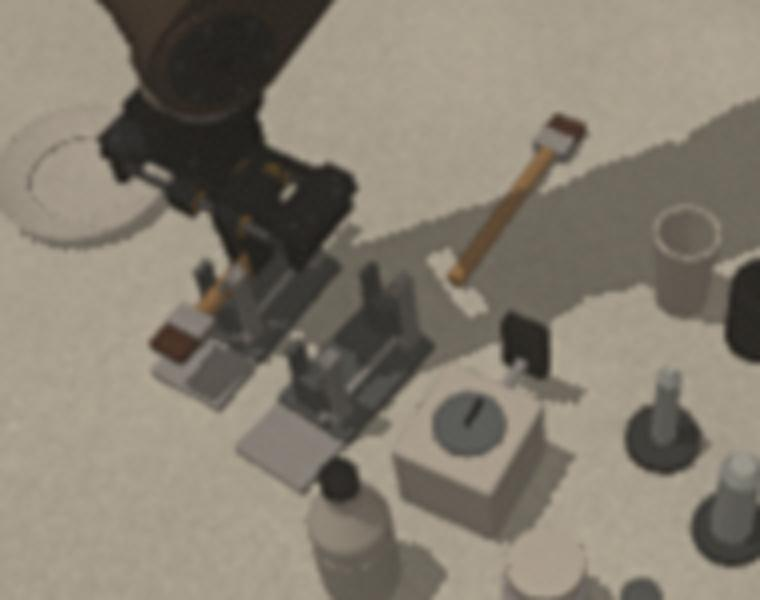

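>>> {"method": "jog_arm", "body": {"deltas": [-1, 0, 0, 0, 0, 0, 0, 0, 0, 0, 0, 0, 0, 0.35, 0, 0, 0, 0, 0, 0, 0.35, 0, 0, 0, 0, 0, 0, 0.35, 0, 0, 0, 0, 0, 0, 0.35]}}

```text
t: 12.0
eef_pos: [631.6, -262.0, 247.2]
tcp_rot: [1.83, 1.568, 1.831]
ft_force: [-1.3, 0.7, 0.8]
opening: 0.351
```

>>> {"method": "jog_arm", "body": {"deltas": [-20, 0, 0, 0, 0, 0, 0.35, -40, 0, 0, 0, 0, 0, 0.35, -50, 0, 0, 0, 0, 0, 0.4, 0, 0, 0, 0, 0, 0, 0.5]}}

```text
t: 12.5
eef_pos: [631.8, -262.3, 364.3]
tcp_rot: [1.024, 1.569, 1.025]
ft_force: [-0.4, 0.5, -1.2]
opening: 0.456
```

Run:
```python
from h import *
go([440,-142,180],90)
go([440,-142,180],-90)
grab('wrist','w11')
c=grab('scene','s11')
import cv2
cv2.imwrite('pics/a.png',cv2.resize(c['image'][110:260,110:300,::-1],None,fx=4,fy=4,interpolation=2))
```

```text
t 12.5 grasp now [ 631.9 -262.   193.3] jaw 90.0 F [-0.4  0.5 -1.2] open 43.3
shift [  13.3  120.4 -191.7] turn [ 0.  0. -0.] j [-0.49  0.61  1.44  0.    1.08 -2.06]
t 12.5 grasp now [ 631.9 -262.   193.3] jaw 90.0 F [-0.4  0.5 -1.2] open 43.3
shift [  13.3  120.4 -191.7] turn [-3.14  0.    0.  ] j [-0.49  0.61  1.44  0.    1.08 -2.06]
```

View pics/a.png

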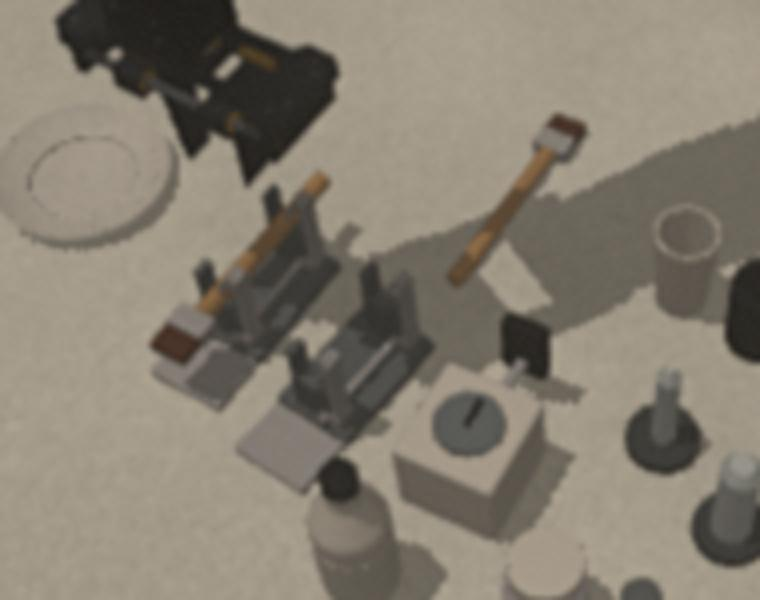

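View pics/w11.png

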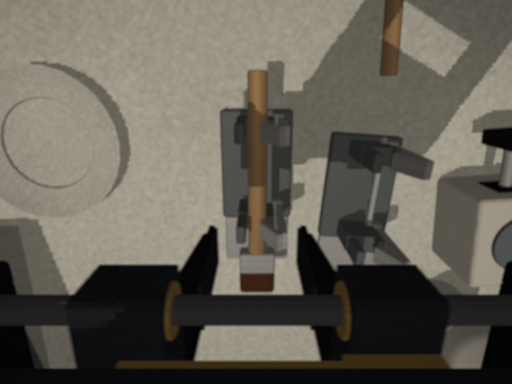

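>>> {"method": "jog_arm", "body": {"deltas": [0, 30, -45, 0, 0, 0, 0.6, 10, 30, -45, 0, 0, 0, 0.6, 15, 30, -45, 0, 0, 0, 0.6, 15, 30, -45, 0, 0, 0, 0.6, 15, 0, 0, 0, 0, 0, 0.6, 0, 0, 0, 0, 0, 0, 0.6]}}

```text
t: 13.35
eef_pos: [443.1, -137.5, 300.8]
tcp_rot: [2.561, 1.554, 2.561]
ft_force: [0.1, -0.8, -0.4]
opening: 0.602
```

Run:
```python
from h import *
go([450,-143,130],90)
grab('wrist','w12')
```

```text
t 13.35 grasp now [ 440.8 -136.   129.9] jaw 90.0 F [ 0.1 -0.8 -0.4] open 57.2
shift [-0.3 -5.5  6.8] turn [ 0.   -0.01 -0.01] j [-0.44  0.42  2.05  0.    0.68 -2.02]
```

View pics/w12.png

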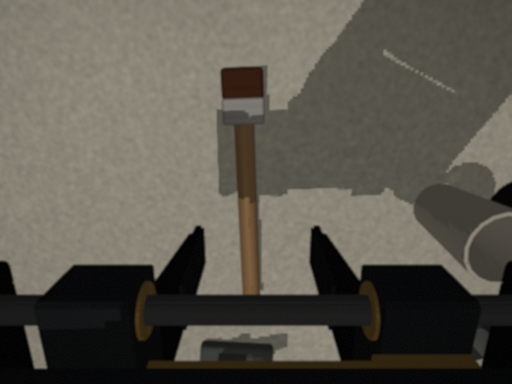

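Run:
```python
from h import *
c=load('w12')
t=onz(c,242,68,16); fr=onz(c,245,124,16); e=onz(c,251,285,16); print(t,fr,e,np.linalg.norm(t-fr))
d=(fr-e)/np.linalg.norm(fr-e); an=np.degrees(np.arctan2(d[1],d[0]))
g=fr-d*68; print(g,an, t-d*108)
go([g[0],g[1],22],an-90)
```

```text
[ 343.59 -146.14   16.  ] [ 383.85 -144.38   16.  ] [ 523.08 -140.6    16.  ] 40.30433845927264
[ 451.83 -142.54   16.  ] -178.4428072918801 [ 451.55 -143.21   16.  ]
t 13.4 grasp now [ 441.  -136.2  130.3] jaw 90.0 F [-0.1 -0.5 -0.7] open 57.1
shift [108.1  -5.8  10. ] turn [-0.03 -0.01 -0.01] j [-0.44  0.42  2.05  0.    0.68 -2.02]
```

>>> {"method": "jog_arm", "body": {"deltas": [0, -6, 11, -0.03, -0.01, -0.01, 0.5, 45, 0, 0, 0, 0, 0, 0.5, 45, 0, 0, 0, 0, 0, 0.5, 17, 0, 0, 0, 0, 0, 0.5, 0, 0, 0, 0, 0, 0, 0.5]}}

```text
t: 14.02
eef_pos: [460.0, -147.5, 192.3]
tcp_rot: [-0.849, 1.562, -0.813]
ft_force: [0.3, 0.4, 0.3]
opening: 0.501
```

Run:
```python
from h import *
go([451.8,-142.8,22],91.5)
grab('wrist','w13')
```

```text
t 14.03 grasp now [ 461.1 -148.6   21.3] jaw 92.1 F [0.3 0.4 0.3] open 47.6
shift [-0.8  5.  -8.1] turn [0.01 0.01 0.01] j [-0.45  0.64  2.08 -0.01  0.41 -2.05]
```

View pics/w13.png

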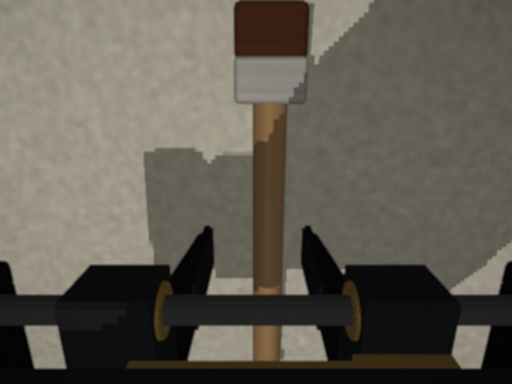

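>>> {"method": "jog_arm", "body": {"deltas": [0, 5, -8, 0.01, 0.01, 0.01, 0.5, 0, 0, 0, 0, 0, 0, 0, 0, 0, 0, 0, 0, 0, 0, 0, 0, 0, 0, 0, 0, 0, 0, 0, 0, 0, 0, 0, 0, 0, 0, 0, 0, 0, 0, 0, 0, 0, 0, 0, 0, 0, 0, 0, 0, 0, 0, 0, 0, 0]}}

```text
t: 15.08
eef_pos: [452.3, -142.9, 195.6]
tcp_rot: [1.04, 1.569, 1.066]
ft_force: [0.0, 0.5, 0.5]
opening: 0.161
```

Run:
```python
from h import *
go([451.8,-142.8,22],91.5)
grab('wrist','w14')
```

```text
t 15.07 grasp now [ 452.4 -142.7   24.6] jaw 91.5 F [0.  0.5 0.5] open 15.3
shift [ 2.6  0.1 -0.5] turn [ 0.  0. -0.] j [-0.45  0.63  2.1   0.    0.41 -2.05]
```

View pics/w14.png

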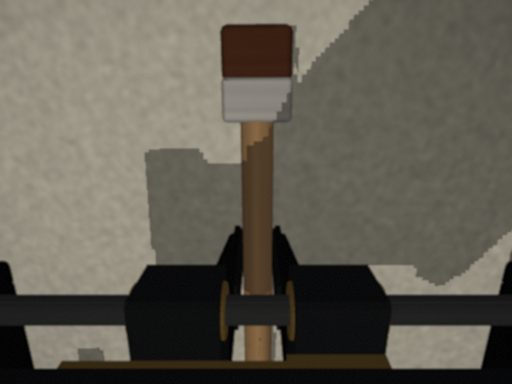

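>>> {"method": "jog_arm", "body": {"deltas": [-15, 0, 0, 0, 0, 0, 0, -40, 0, 0, 0, 0, 0, 0, -40, 0, 0, 0.188, 0, 0, 0, -40, 0, 0, 0.188, 0, 0, 0, -40, 0, 0, 0.188, 0, 0, 0, 0, 0, 0, 0.188, 0, 0, 0, 0, 0, 0, 0.188, 0, 0, 0, 0, 0, 0, 0.188, 0, 0, 0, 0, 0, 0, 0.188, 0, 0, 0, 0, 0, 0, 0.188, 0, 0, 0]}}

```text
t: 16.38
eef_pos: [449.3, -141.7, 385.8]
tcp_rot: [1.273, 1.565, -0.207]
ft_force: [0.2, 0.1, -0.8]
opening: 0.159
```

>>> {"method": "jog_arm", "body": {"deltas": [0, 0, 0, 0.188, 0, 0, 0, 0, 0, 0, 0.188, 0, 0, 0, 0, 0, 0, 0.188, 0, 0, 0, 0, 0, 0, 0.188, 0, 0, 0, 0, 0, 0, 0.188, 0, 0, 0, 0, 0, 0, 0.188, 0, 0, 0, 0, 0, 0, 0.188, 0, 0, 0, 0, 0, 0, 0.188, 0, 0, 0, 0, 0, 0, 0.188, 0, 0, 0]}}

```text
t: 17.5
eef_pos: [445.3, -139.8, 394.5]
tcp_rot: [2.838, 1.561, -0.329]
ft_force: [1.5, 0.3, -0.3]
opening: 0.164
```

Run:
```python
from h import *
c=load('w14')
g=np.array([452.4,-142.7,24.6]); R=Rt(91.5)
print(R.inv().apply(onz(c,257,123,16)-g),R.inv().apply(onz(c,257,26,16)-g))
go([655,-160,200],-94)
```

```text
[  8.6   -0.21 -67.77] [   8.6    -0.18 -108.18]
t 17.5 grasp now [ 446.9 -140.3  223.5] jaw -91.5 F [ 1.5  0.3 -0.3] open 15.6
shift [  25.5   14.7 -209.9] turn [ 0.04 -0.01 -0.  ] j [-0.45  0.28  1.95  0.    0.91  1.15]
```

>>> {"method": "jog_arm", "body": {"deltas": [6, 20, -50, 0.04, -0.01, 0, 0, 6, 20, -50, 0, 0, 0, 0, 6, 20, -50, 0, 0, 0, 0, 6, 20, -40, 0, 0, 0, 0, 0, 0, 0, 0, 0, 0, 0]}}

```text
t: 18.12
eef_pos: [633.4, -232.1, 376.0]
tcp_rot: [1.782, 1.567, -1.43]
ft_force: [-0.5, 0.6, -1.1]
opening: 0.159
```

Run:
```python
from h import *
c=grab('wrist','w15')
import cv2
go([655,-160,160],-94)
```

```text
t 18.18 grasp now [ 632.5 -232.   205.5] jaw -94.0 F [-1.2  0.3  0.3] open 15.4
shift [ 45.2 -72.9 -17.5] turn [ 0. -0. -0.] j [-0.45  0.59  1.46 -0.    1.09  1.19]
```

View pics/w15.png

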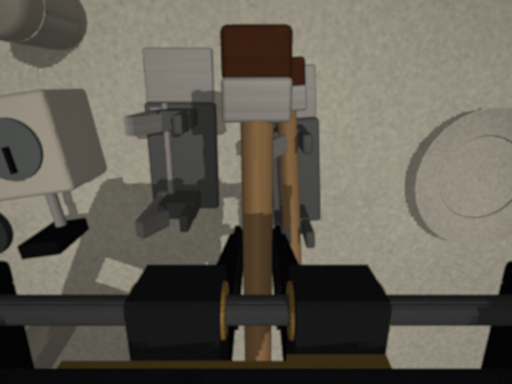

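Run:
```python
from h import *
c=load('w15')
import cv2
cv2.imwrite('pics/a.png',cv2.resize(c['image'][40:240,120:240,::-1],None,fx=3,fy=3,interpolation=2))
```

```text
(no output)
```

View pics/a.png

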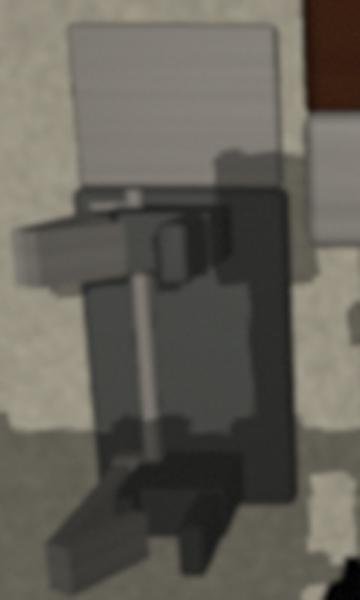

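Run:
```python
from h import *
c=load('w15')
P=lambda x,y,z:onz(c,120+x/3,40+y/3,z)
A=P(287,190,12);B=P(296,500,12);C=P(77,188,12);D=P(99,450,12)
print(A,B,C,D)
print(np.degrees(np.arctan2(*(A-B)[[1,0]])),np.degrees(np.arctan2(*(C-D)[[1,0]])),np.degrees(np.arctan2(*(C-A)[[1,0]])))
u=lambda a:np.array([np.cos(np.radians(a)),np.sin(np.radians(a)),0])
m=(A+C)/2
for a in (-4,-5): print('centre',m-55*u(a))
for p in [(160,252,84),(190,252,84),(152,524,84),(180,560,84),(207,560,84)]: 
    q=P(*p); print(p,q, 'lateral to centre', np.cross(u(-4.5),q-(m-55*u(-4.5)))[2], 'long',(q-(m-55*u(-4.5)))@u(-4.5))
```

```text
[ 700.51 -197.94   12.  ] [ 594.28 -189.79   12.  ] [ 705.94 -130.39   12.  ] [ 617.63 -123.29   12.  ]
-4.385113341859197 -4.592806463170102 85.40490799204115
centre [ 648.35 -160.33   12.  ]
centre [ 648.43 -159.37   12.  ]
(160, 252, 84) [ 690.61 -171.81   84.  ] lateral to centre -8.614630940767857 long 43.027692812775456
(190, 252, 84) [ 690.06 -179.59   84.  ] lateral to centre -16.408274055593672 long 43.08558082891384
(152, 524, 84) [ 615.63 -158.77   84.  ] lateral to centre -1.4968749583016012 long -32.746337937912905
(180, 560, 84) [ 604.16 -165.13   84.  ] lateral to centre -8.734750355403003 long -43.680106168391234
(207, 560, 84) [ 603.61 -172.79   84.  ] lateral to centre -16.42011631099207 long -43.6302256908892
```

Run:
```python
from h import *
go([653.4,-160.2,140],-94.5)
```

```text
t 18.18 grasp now [ 632.5 -232.   205.5] jaw -94.0 F [-1.2  0.3  0.3] open 15.4
shift [ 65.2 -72.7 -15.9] turn [ 0.01 -0.   -0.  ] j [-0.45  0.59  1.46 -0.    1.09  1.19]
```

>>> {"method": "jog_arm", "body": {"deltas": [0, -37, -8, 0.01, 0, 0, 0, 15, -36, -8, 0, 0, 0, 0, 25, 0, 0, 0, 0, 0, 0, 22, 0, 0, 0, 0, 0, 0, 0, 0, 0, 0, 0, 0, 0]}}

```text
t: 18.8
eef_pos: [649.5, -155.1, 318.8]
tcp_rot: [1.987, 1.567, -1.234]
ft_force: [-0.3, -0.6, -0.5]
opening: 0.159
```

Run:
```python
from h import *
go([653.4,-160.2,76.6],-94.5)
```

```text
t 18.8 grasp now [ 649.7 -155.8  147.8] jaw -94.6 F [-0.3 -0.6 -0.5] open 15.1
shift [71.3  4.5 -4.2] turn [-0. -0. -0.] j [-0.33  0.64  1.53 -0.    0.97  1.32]
```

>>> {"method": "jog_arm", "body": {"deltas": [10, 4, -4, 0, 0, 0, 0, 10, 0, 0, 0, 0, 0, 0, 0, 0, 0, 0, 0, 0, 0]}}

```text
t: 19.18
eef_pos: [652.9, -159.9, 300.7]
tcp_rot: [2.359, 1.565, -0.862]
ft_force: [-0.4, 0.4, -1.0]
opening: 0.161
```

Run:
```python
from h import *
go([653.4,-160.2,76.6],-94.5)
```

```text
t 19.18 grasp now [ 653.6 -160.7  129.7] jaw -94.6 F [-0.4  0.4 -1. ] open 15.3
shift [53.1  0.  -0.3] turn [-0. -0. -0.] j [-0.34  0.66  1.54 -0.    0.94  1.31]
```

>>> {"method": "jog_arm", "body": {"deltas": [8, 0, 0, 0, 0, 0, 0, 8, 0, 0, 0, 0, 0, 0, 8, 0, 0, 0, 0, 0, 0, 7, 0, 0, 0, 0, 0, 0, 0, 0, 0, 0, 0, 0, 0]}}

```text
t: 19.8
eef_pos: [653.4, -159.0, 268.9]
tcp_rot: [2.707, 1.564, -0.515]
ft_force: [-0.6, -1.3, -1.0]
opening: 0.162
```

Run:
```python
from h import *
go([653.4,-160.2,76.6],-94.5)
```

```text
t 19.8 grasp now [ 654.5 -159.6   97.9] jaw -94.6 F [-0.6 -1.3 -1. ] open 15.4
shift [21.3  1.1  0.1] turn [-0.   -0.01 -0.  ] j [-0.34  0.7   1.56 -0.    0.88  1.31]
```

>>> {"method": "jog_arm", "body": {"deltas": [6, 1, 0, 0, 0, 0, 0, 6, 0, 0, 0, 0, 0, 0, 6, 0, 0, 0, 0, 0, 0, 5, 0, 0, 0, 0, 0, 0]}}

```text
t: 20.3
eef_pos: [654.1, -159.4, 247.1]
tcp_rot: [2.92, 1.561, -0.301]
ft_force: [-11.4, 4.9, 43.2]
opening: 0.161
```

Run:
```python
from h import *
go([653.4,-160.2,76.6],-94.5)
```

```text
t 20.3 grasp now [ 655.7 -159.9   76.1] jaw -94.6 F [-11.4   4.9  43.2] open 15.3
shift [-0.5  0.9  0.6] turn [-0.   -0.01 -0.  ] j [-0.34  0.73  1.57  0.    0.83  1.31]
```

Home (hard stop at the expected height). Release and rise.

>>> {"method": "jog_arm", "body": {"deltas": [-1, 0, 0, 0, 0, 0, 0, 0, 0, 0, 0, 0, 0, 0.35, 0, 0, 0, 0, 0, 0, 0.35, 0, 0, 0, 0, 0, 0, 0.35, 0, 0, 0, 0, 0, 0, 0.35, -20, 0, 0, 0, 0, 0, 0.35, -40, 0, 0, 0, 0, 0, 0.4, -50, 0, 0, 0, 0, 0, 0.6, -30, 0, 0, 0, 0, 0, 0.8]}}

```text
t: 21.42
eef_pos: [652.5, -159.5, 392.9]
tcp_rot: [2.847, 1.564, -0.375]
ft_force: [0.3, -0.5, -0.6]
opening: 0.554
```

Run:
```python
from h import *
go([461,91,190],0)
go([461,91,190],-180)
c=grab('scene','s16')
import cv2
cv2.imwrite('pics/a.png',cv2.resize(c['image'][110:260,110:300,::-1],None,fx=4,fy=4,interpolation=2))
grab('top','t16')
```

```text
t 21.43 grasp now [ 653.5 -159.9  221.9] jaw -94.6 F [ 0.3 -0.5 -0.6] open 52.6
shift [  30.1 -234.4  211.2] turn [-1.65 -0.   -0.01] j [-0.34  0.57  1.45 -0.    1.12  1.31]
t 21.43 grasp now [ 653.5 -159.9  221.9] jaw -94.6 F [ 0.3 -0.5 -0.6] open 52.6
shift [  30.1 -234.4  211.2] turn [ 1.49 -0.01  0.  ] j [-0.34  0.57  1.45 -0.    1.12  1.31]
```

View pics/a.png

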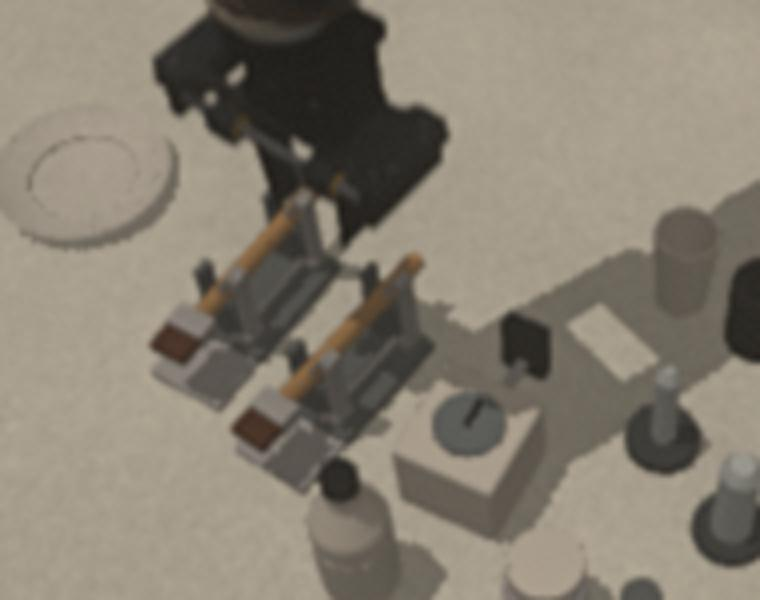

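View pics/t16.png

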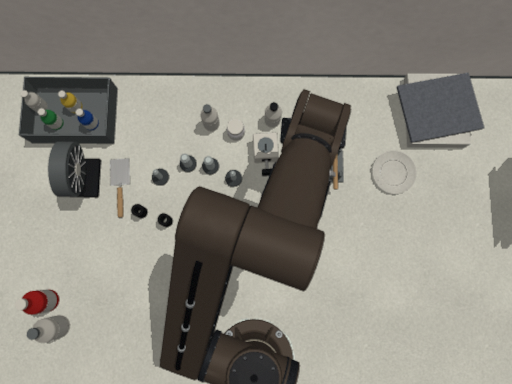

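>>> {"method": "jog_arm", "body": {"deltas": [4, -47, 42, 0, 0, 0, 1, 8, -47, 42, 0, 0, 0, 1, 8, -47, 42, 0, 0, 0, 1, 8, -47, 42, 0, 0, 0, 1, 8, -47, 42, 0, 0, 0, 1]}}

```text
t: 22.15
eef_pos: [463.0, 88.2, 356.8]
tcp_rot: [2.916, 1.556, -0.311]
ft_force: [0.7, 0.5, -0.9]
opening: 0.997
```

>>> {"method": "jog_arm", "body": {"deltas": [0, 0, 0, -0.185, 0, 0, 1, 0, 0, 0, -0.185, 0, 0, 1, 0, 0, 0, -0.185, 0, 0, 1, 0, 0, 0, -0.185, 0, 0, 1, 0, 0, 0, -0.185, 0, 0, 1, 0, 0, 0, -0.185, 0, 0, 1, 0, 0, 0, -0.185, 0, 0, 1, 0, 0, 0, -0.185, 0, 0, 1, 0, 0, 0, -0.17, 0, 0, 1]}}

```text
t: 23.28
eef_pos: [458.0, 91.7, 359.0]
tcp_rot: [1.227, 1.557, -0.321]
ft_force: [0.8, -0.3, -0.1]
opening: 0.996
```

Run:
```python
from h import *
go([461,91,175],0)
grab('wrist','w17')
```

```text
t 23.27 grasp now [460.3  90.9 188.1] jaw 1.3 F [ 0.8 -0.3 -0.1] open 94.6
shift [13.1  2.8  0.7] turn [ 0.02  0.01 -0.01] j [ 0.06  0.33  1.99 -0.01  0.81  0.04]
```

View pics/w17.png

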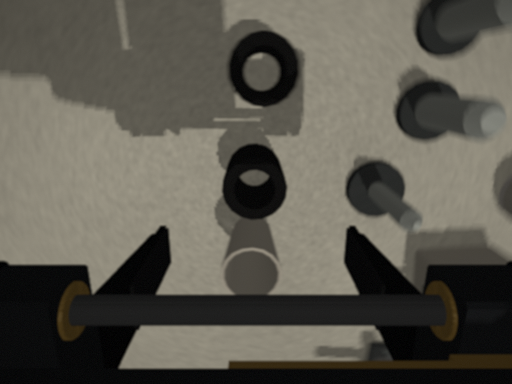

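Run:
```python
from h import *
import cv2
c=load('w17'); im=c['image'][130:230,200:310,::-1].astype(float)
im=np.clip(im*2.5,0,255).astype('uint8')
cv2.imwrite('pics/a.png',cv2.resize(im,None,fx=6,fy=6,interpolation=2))
```

```text
(no output)
```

View pics/a.png

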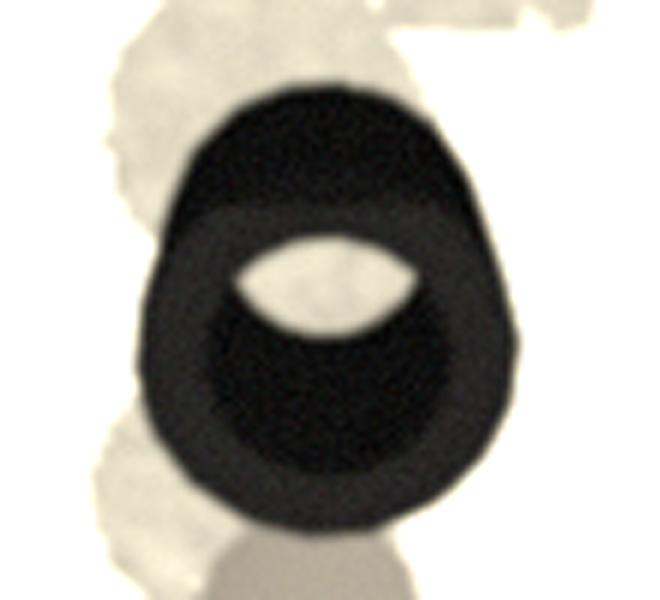

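```bash
cat >> h.py <<'E'
from scipy.optimize import minimize
def circ(x,y,z,r,n=48):
    a=np.linspace(0,2*np.pi,n,endpoint=False); return np.c_[x+r*np.cos(a),y+r*np.sin(a),np.full(n,z)]
def fitsleeve(c,guess,ro,ri,z0=0.,th=30,S=4,dbg=None):
    im=c['image'].max(2).astype(np.float32)
    P=lambda pts:np.array([proj(c,p) for p in pts])
    ctr=proj(c,[*guess,35]); u0,v0=(ctr-55).astype(int); u0=max(u0,0);v0=max(v0,0)
    crop=cv2.resize(im[v0:v0+110,u0:u0+110],None,fx=S,fy=S,interpolation=cv2.INTER_LINEAR)
    m=(crop<th).astype(np.uint8)
    def rend(x,y):
        k=np.zeros(m.shape,np.uint8); tr=lambda p:((p-[u0,v0]+0.5)*S-0.5).round().astype(np.int32)
        cv2.fillConvexPoly(k,cv2.convexHull(tr(np.r_[P(circ(x,y,z0+70,ro)),P(circ(x,y,z0,ro))])),1)
        a=k*0;b=k*0
        cv2.fillConvexPoly(a,tr(P(circ(x,y,z0+70,ri))),1);cv2.fillConvexPoly(b,tr(P(circ(x,y,z0,ri))),1)
        k[(a&b)>0]=0; return k
    def cost(p):
        k=rend(*p); g=cv2.dilate(k,np.ones((61,61),np.uint8)); return float(((k!=m)&(g>0)).sum())
    best=min(((cost((guess[0]+dx,guess[1]+dy)),guess[0]+dx,guess[1]+dy) for dx in range(-12,13,4) for dy in range(-12,13,4)))
    r=minimize(cost,best[1:],method='Nelder-Mead',options=dict(initial_simplex=[best[1:],(best[1]+2,best[2]),(best[1],best[2]+2)],xatol=.05))
    return r.x,1-r.fun/rend(*r.x).sum()
E
python3 - <<'E'
from h import *
c=load('w17')
print(onz(c,254.7,190,70))
print(fitsleeve(c,(461,91),27,16.5))
print(fitsleeve(c,(466,184),27,16.5))
# feet/tips of spindles
for (u,v) in [(375,188),(428,110)]: print('foot',onz(c,u,v,12))
for (u,v) in [(412,219),(487,119)]: print('tip',onz(c,u,v,100))
E
```

```text
[458.83  90.87  70.  ]
(array([458.2 ,  91.97]), np.float64(0.8497428547340022))
(array([463.47, 183.43]), np.float64(0.7721377949879448))
foot [579.44  76.87  12.  ]
foot [619.51 153.72  12.  ]
tip [576.96  79.66 100.  ]
tip [617.13 154.43 100.  ]
```

Run:
```python
from h import *
c=load('w17')
im=c['image'][:,:,::-1].astype(float); im=np.clip(im*2,0,255).astype('uint8')
S=6; u0,v0=200,130
cr=cv2.resize(im[v0:v0+100,u0:u0+110],None,fx=S,fy=S,interpolation=2)
for z,r,col in [(70,27,(0,255,0)),(70,16.5,(0,255,0)),(0,27,(0,0,255)),(0,16.5,(0,0,255))]:
    p=np.array([proj(c,q) for q in circ(458.5,91.3,z,r)]); cv2.polylines(cr,[((p-[u0,v0]+.5)*S-.5).round().astype(np.int32)],True,col,1)
cv2.imwrite('pics/a.png',cr)
```

```text
(no output)
```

View pics/a.png

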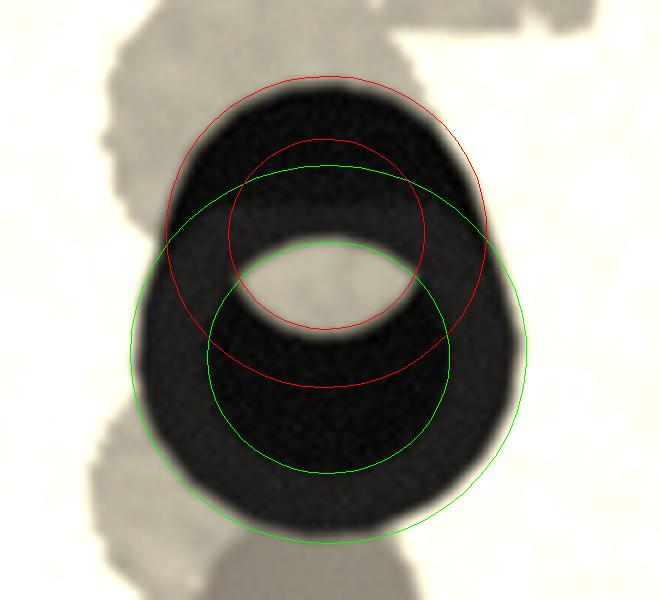

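Run:
```python
from h import *
go([458.5,91.3,47],0)
```

```text
t 23.32 grasp now [460.3  90.9 188.1] jaw 1.8 F [-0.3  0.1 -0.6] open 95.1
shift [141.   -1.4  -0.3] turn [ 0.03  0.01 -0.01] j [ 0.06  0.33  1.99 -0.01  0.81  0.03]
```

>>> {"method": "jog_arm", "body": {"deltas": [0, -1, 0, 0.03, 0.01, -0.01, 1, 45, 0, 0, 0, 0, 0, 1, 0, 0, 0, 0, 0, 0, 1]}}

```text
t: 23.7
eef_pos: [456.9, 91.9, 314.2]
tcp_rot: [2.678, 1.563, 1.094]
ft_force: [0.0, -0.1, 0.7]
opening: 0.999
```

Run:
```python
from h import *
go([458.5,91.3,47],0)
c=grab('wrist','w18')
print(fitsleeve(c,(459,91),26.3,16.5))
```

```text
t 23.7 grasp now [457.5  93.  143.2] jaw -0.7 F [ 0.  -0.1  0.7] open 94.9
shift [96.2  1.2  1.2] turn [-0.01 -0.01 -0.  ] j [0.06 0.4  2.04 0.01 0.7  0.06]
(array([457.96,  91.73]), np.float64(0.9070535648500626))
```

View pics/w18.png

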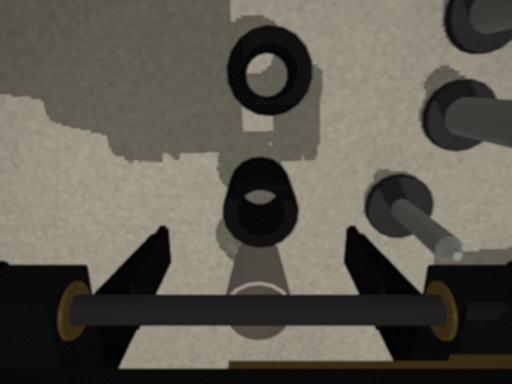

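>>> {"method": "jog_arm", "body": {"deltas": [32, 1, 2, 0, -0.01, 0, 1, 32, 0, 0, 0, 0, 0, 1, 32, 0, 0, 0, 0, 0, 1, 0, 0, 0, 0, 0, 0, 1]}}

```text
t: 24.25
eef_pos: [461.9, 90.1, 224.0]
tcp_rot: [1.425, 1.555, -0.166]
ft_force: [0.6, -0.2, -0.1]
opening: 1.001
```

Run:
```python
from h import *
go([458.2,91.5,47],0)
```

```text
t 24.25 grasp now [464.5  89.7  53. ] jaw -1.2 F [ 0.6 -0.2 -0.1] open 95.1
shift [ 5.9 -3.8 -1.3] turn [-0.02  0.   -0.02] j [ 0.05  0.57  2.1  -0.01  0.46  0.08]
```

>>> {"method": "jog_arm", "body": {"deltas": [6, -4, -2, -0.02, 0, -0.02, 1, 0, 0, 0, 0, 0, 0, 1]}}

```text
t: 24.5
eef_pos: [458.5, 92.4, 220.5]
tcp_rot: [-0.87, 1.568, -2.441]
ft_force: [-0.3, -0.2, 0.4]
opening: 0.996
```

Run:
```python
from h import *
go([458.2,91.5,47],0)
```

```text
t 24.5 grasp now [458.   92.   49.5] jaw 0.0 F [-0.3 -0.2  0.4] open 94.6
shift [ 2.5 -0.3  0.9] turn [0. 0. 0.] j [ 0.06  0.57  2.11 -0.    0.46  0.06]
```

>>> {"method": "jog_arm", "body": {"deltas": [3, 0, 0, 0, 0, 0, 0, 0, 0, 0, 0, 0, 0, 0, 0, 0, 0, 0, 0, 0, 0, 0, 0, 0, 0, 0, 0, 0, 0, 0, 0, 0, 0, 0, 0, 0, 0, 0, 0, 0, 0, 0, 0, 0, 0, 0, 0, 0, 0, 0, 0, 0, 0, 0, 0, 0]}}

```text
t: 25.5
eef_pos: [458.8, 92.5, 219.0]
tcp_rot: [0.26, 1.569, -1.311]
ft_force: [0.7, -0.2, 1.1]
opening: 0.556
```

Run:
```python
from h import *
go([619.5,153.7,215],0)
```

```text
t 25.5 grasp now [458.9  92.2  48. ] jaw -0.0 F [ 0.7 -0.2  1.1] open 52.8
shift [-167.   160.8  -61. ] turn [-0.  0. -0.] j [ 0.06  0.58  2.11 -0.    0.46  0.06]
```

>>> {"method": "jog_arm", "body": {"deltas": [-10, 0, 0, 0, 0, 0, 0, -40, 0, 0, 0, 0, 0, 0, -58, 0, 0, 0, 0, 0, 0, -58, 40, 0, 0, 0, 0, 0, 0, 40, -4, 0, 0, 0, 0, 0, 40, -4, 0, 0, 0, 0, 0, 38, -4, 0, 0, 0, 0, 0, 0, 0, 0, 0, 0, 0]}}

```text
t: 26.5
eef_pos: [614.2, 105.0, 387.9]
tcp_rot: [0.223, 1.569, -1.348]
ft_force: [-1.3, 0.4, -1.8]
opening: 0.557
```

Run:
```python
from h import *
go([619.5,110,215],0)
grab('wrist','w19')
```

```text
t 26.5 grasp now [614.3 104.6 216.9] jaw -0.0 F [-1.3  0.4 -1.8] open 52.9
shift [ 1.8  5.3 -5. ] turn [-0.  0. -0.] j [ 0.06  0.5   1.58 -0.    1.05  0.06]
```

View pics/w19.png

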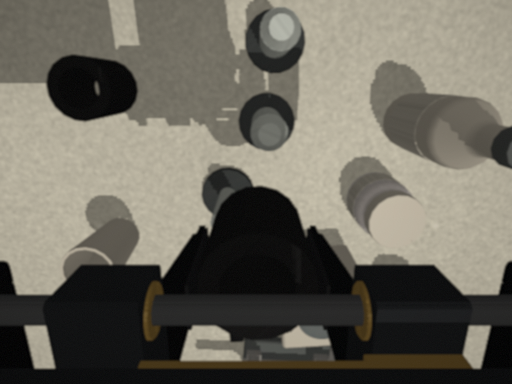

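```bash
cat >> h.py <<'E'
def ov(c,u0,v0,w,h,S,items,g=2.0,out='pics/a.png'):
    im=np.clip(c['image'][:,:,::-1].astype(float)*g,0,255).astype('uint8')
    cr=cv2.resize(im[v0:v0+h,u0:u0+w],None,fx=S,fy=S,interpolation=2)
    for x,y,z,r,col in items:
        p=np.array([proj(c,q) for q in circ(x,y,z,r)]); cv2.polylines(cr,[((p-[u0,v0]+.5)*S-.5).round().astype(np.int32)],True,col,1)
    cv2.imwrite(out,cr)
G=(0,255,0);B=(255,0,0);Rd=(0,0,255)
def spin(x,y,R=15): return [(x,y,12,29,G),(x,y,90,R,Rd),(x,y,100,R-6,B)]
E
python3 - <<'E'
from h import *
c=load('w19')
print(onz(c,267,120,12),onz(c,269,132,100),onz(c,275,42,12),onz(c,283,27,100))
ov(c,235,0,80,160,4.9 if 0 else 4,[*spin(619,152),*spin(626,229)],1.8)
E
```

```text
[623.36 152.44  12.  ] [622.5 152.3 100. ] [630.45 225.72  12.  ] [631.75 226.4  100.  ]
```

View pics/a.png

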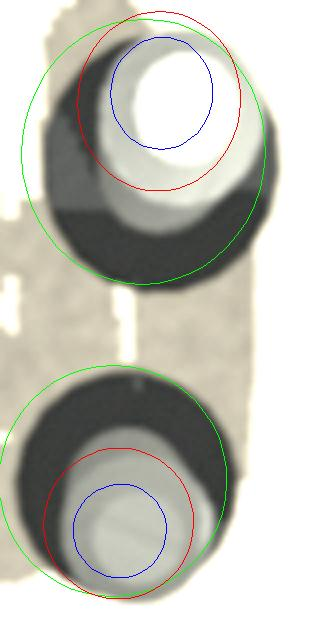

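Run:
```python
from h import *
c=load('w19')
ov(c,235,0,80,160,4,[*spin(622.8,152.2),*spin(631,226.0)],1.8)
```

```text
(no output)
```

View pics/a.png

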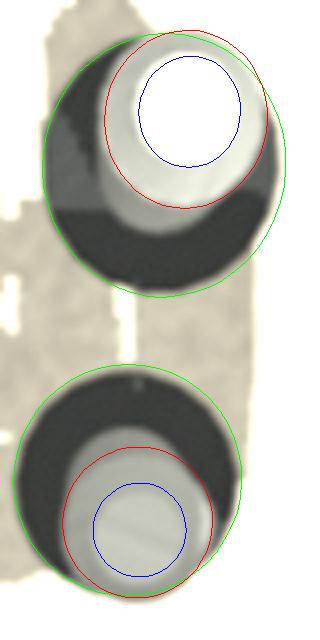

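Run:
```python
from h import *
c=load('w19')
print('bottle left edge z~60', onz(c,385,120,0),onz(c,415,133,120), 'jar',onz(c,368,222,75),onz(c,428,222,75))
t=load('top0'); print('bottle a',onz(t,110+400/4,90+132/4,0),'top',onz(t,110+389/4,90+75/4,170))
go([622.8,152.9,155],0)
```

```text
bottle left edge z~60 [747.78 151.06   0.  ] [726.35 154.2  120.  ] jar [714.83  66.69  75.  ] [769.82  66.62  75.  ]
bottle a [775.98 155.71   0.  ] top [769.9  149.53 170.  ]
t 26.55 grasp now [613.1 104.6 216.9] jaw -0.0 F [-1.2 -0.1 -1.5] open 53.2
shift [ 61.8   9.7 -48.1] turn [-0.  0.  0.] j [ 0.06  0.5   1.59 -0.    1.05  0.06]
```

>>> {"method": "jog_arm", "body": {"deltas": [0, 5, -24, 0, 0, 0, 0, 10, 5, -24, 0, 0, 0, 0, 25, 0, 0, 0, 0, 0, 0, 20, 0, 0, 0, 0, 0, 0, 0, 0, 0, 0, 0, 0, 0]}}

```text
t: 27.18
eef_pos: [619.4, 156.1, 331.0]
tcp_rot: [-1.015, 1.566, -2.585]
ft_force: [0.1, -0.7, -1.7]
opening: 0.558
```

Run:
```python
from h import *
go([622.8,152.9,155],0)
c=grab('wrist','w20')
```

```text
t 27.18 grasp now [618.8 155.7 160. ] jaw 0.1 F [ 0.1 -0.7 -1.7] open 53.0
shift [5.  3.4 3.2] turn [0. 0. 0.] j [ 0.14  0.59  1.6  -0.    0.96  0.14]
```

View pics/w20.png

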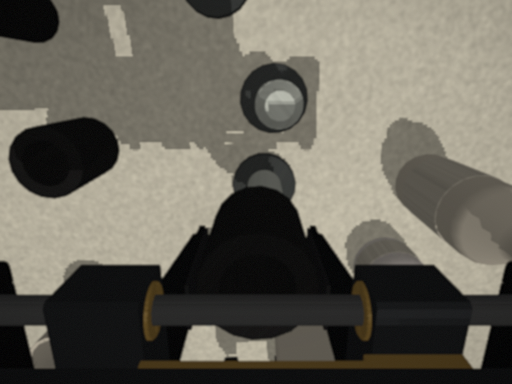

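Correct the lateral offset.

>>> {"method": "jog_arm", "body": {"deltas": [2, 4, 3, 0, 0, 0, 0, 0, 0, 0, 0, 0, 0, 0]}}

```text
t: 27.48
eef_pos: [623.9, 153.1, 331.3]
tcp_rot: [-0.267, 1.569, -1.837]
ft_force: [0.2, 0.4, -0.8]
opening: 0.56
```

Run:
```python
from h import *
go([622.8,152.9,155],0)
```

```text
t 27.48 grasp now [623.8 152.7 160.3] jaw 0.1 F [ 0.2  0.4 -0.8] open 53.2
shift [ 5.3 -1.1  0.2] turn [0. 0. 0.] j [ 0.14  0.59  1.59 -0.    0.96  0.14]
```

>>> {"method": "jog_arm", "body": {"deltas": [5, -1, 0, 0, 0, 0, 0, 6, 0, 0, 0, 0, 0, 0, 6, 0, 0, 0, 0, 0, 0, 0, 0, 0, 0, 0, 0, 0]}}

```text
t: 27.98
eef_pos: [622.7, 152.8, 313.7]
tcp_rot: [0.075, 1.569, -1.495]
ft_force: [-0.5, 0.1, -1.2]
opening: 0.559
```

Run:
```python
from h import *
go([622.8,152.9,60],0)
```

```text
t 27.98 grasp now [622.8 152.5 142.7] jaw 0.0 F [-0.5  0.1 -1.2] open 53.1
shift [82.7  0.1 -0.2] turn [ 0.  0. -0.] j [ 0.14  0.61  1.61 -0.    0.92  0.14]
```

>>> {"method": "jog_arm", "body": {"deltas": [6, 0, 0, 0, 0, 0, 0, 6, 0, 0, 0, 0, 0, 0, 0, 0, 0, 0, 0, 0, 0]}}

```text
t: 28.35
eef_pos: [622.8, 152.8, 300.8]
tcp_rot: [0.097, 1.569, -1.473]
ft_force: [-0.1, 0.1, -0.4]
opening: 0.554
```

Run:
```python
from h import *
go([622.8,152.9,60],0)
```

```text
t 28.35 grasp now [622.9 152.5 129.8] jaw 0.0 F [-0.1  0.1 -0.4] open 52.6
shift [69.8 -0.  -0.2] turn [ 0.  0. -0.] j [ 0.14  0.63  1.62 -0.    0.9   0.14]
```

Threaded without force. Continue down.

>>> {"method": "jog_arm", "body": {"deltas": [12, 0, 0, 0, 0, 0, 0, 12, 0, 0, 0, 0, 0, 0, 12, 0, 0, 0, 0, 0, 0, 12, 0, 0, 0, 0, 0, 0, 12, 0, 0, 0, 0, 0, 0, 5, 0, 0, 0, 0, 0, 0, 0, 0, 0, 0, 0, 0, 0]}}

```text
t: 29.22
eef_pos: [622.9, 152.7, 230.9]
tcp_rot: [-0.146, 1.569, -1.716]
ft_force: [-2.3, 0.2, 5.7]
opening: 0.561
```

Run:
```python
from h import *
go([622.8,152.9,60],0)
```

```text
t 29.23 grasp now [622.8 152.3  59.9] jaw 0.0 F [-2.3  0.2  5.7] open 53.3
shift [-0.1 -0.1 -0.2] turn [0. 0. 0.] j [ 0.14  0.72  1.66 -0.    0.76  0.14]
```

>>> {"method": "jog_arm", "body": {"deltas": [1, 0, 0, 0, 0, 0, 0.8, 0, 0, 0, 0, 0, 0, 0.8, 0, 0, 0, 0, 0, 0, 0.8, 0, 0, 0, 0, 0, 0, 0.8, -30, 0, 0, 0, 0, 0, 0.8, -50, 0, 0, 0, 0, 0, 0.9, -50, 0, 0, 0, 0, 0, 1]}}

```text
t: 30.1
eef_pos: [622.9, 152.9, 359.6]
tcp_rot: [-1.173, 1.563, -2.744]
ft_force: [0.7, 0.2, 0.1]
opening: 0.949
```

Run:
```python
from h import *
go([463.5,183.5,190],0)
grab('wrist','w21'); c=grab('scene','s21')
import cv2
cv2.imwrite('pics/a.png',cv2.resize(c['image'][120:270,240:430,::-1],None,fx=4,fy=4,interpolation=2))
```

```text
t 30.1 grasp now [621.7 152.4 188.6] jaw 0.0 F [0.7 0.2 0.1] open 90.2
shift [  -0.4 -159.4  -30.7] turn [0.   0.   0.01] j [ 0.14  0.56  1.56 -0.    1.02  0.14]
```

View pics/w21.png

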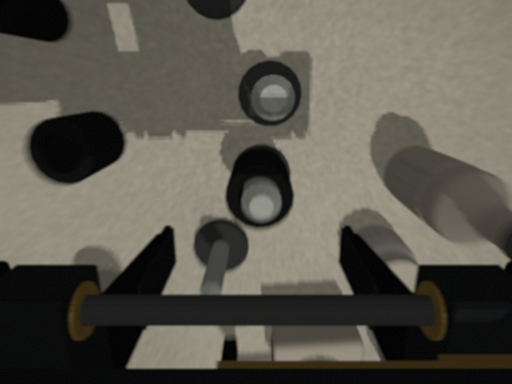

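View pics/a.png

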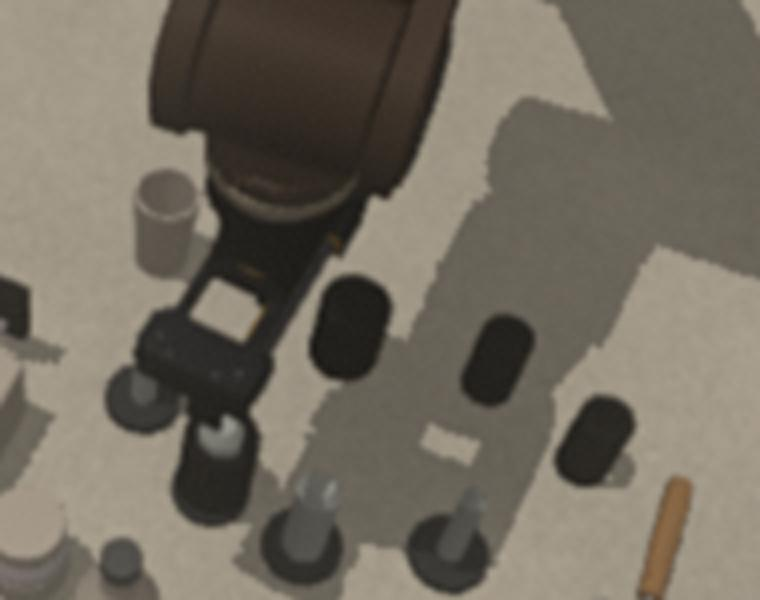

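>>> {"method": "jog_arm", "body": {"deltas": [0, -40, -8, 0, 0, 0.01, 1, 0, -40, -8, 0, 0, 0, 1, 10, -40, -8, 0, 0, 0, 1, 25, -40, -7, 0, 0, 0, 1, 0, 0, 0, 0, 0, 0, 1]}}

```text
t: 30.82
eef_pos: [458.2, 184.1, 324.5]
tcp_rot: [1.445, 1.558, -0.126]
ft_force: [-0.3, -0.8, 0.1]
opening: 1.001
```

Run:
```python
from h import *
c=grab('wrist','w22')
x,q=fitsleeve(c,(464,184),26.3,16.5); print(x,q)
ov(c,170,110,180,150,4,[(x[0],x[1],70,27,G),(x[0],x[1],70,16.5,G),(x[0],x[1],0,16.5,Rd)])
go([*x,47],0)
```

```text
[464.98 184.91] 0.8935634615642114
t 30.88 grasp now [462.5 183.9 154.5] jaw -0.0 F [0.3 0.3 0.7] open 95.1
shift [107.5   3.4  -1. ] turn [-0.    0.   -0.02] j [ 0.25  0.41  1.96 -0.01  0.75  0.25]
```

View pics/a.png

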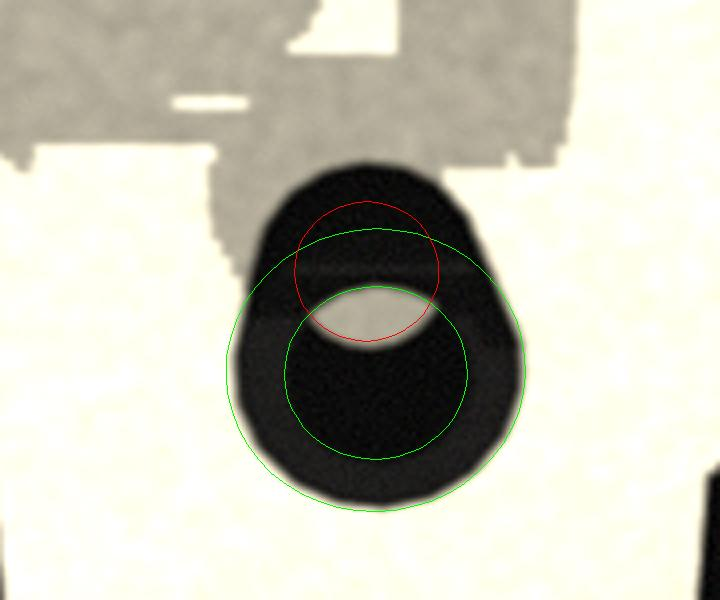

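>>> {"method": "jog_arm", "body": {"deltas": [20, 3, -1, 0, 0, -0.02, 1, 35, 0, 0, 0, 0, 0, 1, 30, 0, 0, 0, 0, 0, 1, 15, 0, 0, 0, 0, 0, 1, 0, 0, 0, 0, 0, 0, 1]}}

```text
t: 31.5
eef_pos: [468.2, 184.2, 219.0]
tcp_rot: [-1.543, 1.567, -3.117]
ft_force: [-0.2, -0.6, 0.5]
opening: 0.999
```

Run:
```python
from h import *
go([464.7,184.6,47],0)
```

```text
t 31.5 grasp now [467.4 184.2  48. ] jaw -0.2 F [-0.2 -0.6  0.5] open 94.9
shift [ 1.  -3.5 -0.3] turn [-0.  0.  0.] j [0.24 0.6  2.02 0.   0.52 0.25]
```

>>> {"method": "jog_arm", "body": {"deltas": [1, -3, 0, 0, 0, 0, 1, 0, 0, 0, 0, 0, 0, 0, 0, 0, 0, 0, 0, 0, 0, 0, 0, 0, 0, 0, 0, 0, 0, 0, 0, 0, 0, 0, 0, 0, 0, 0, 0, 0, 0, 0, 0, 0, 0, 0, 0, 0, 0]}}

```text
t: 32.38
eef_pos: [466.0, 184.2, 219.4]
tcp_rot: [-2.114, 1.569, 2.594]
ft_force: [-0.2, 0.3, -1.0]
opening: 0.557
```

Run:
```python
from h import *
go([631,180,215],0)
```

```text
t 32.38 grasp now [465.8 184.4  48.4] jaw -0.2 F [-0.2  0.3 -1. ] open 52.9
shift [-166.8  164.8    3.5] turn [-0. -0.  0.] j [0.24 0.6  2.03 0.   0.51 0.25]
```

>>> {"method": "jog_arm", "body": {"deltas": [-10, 0, 0, 0, 0, 0, 0, -45, 0, 0, 0, 0, 0, 0, -58, 0, 0, 0, 0, 0, 0, -54, 40, 1, 0, 0, 0, 0, 0, 42, 1, 0, 0, 0, 0, 0, 42, 1, 0, 0, 0, 0, 0, 41, 0, 0, 0, 0, 0, 0, 0, 0, 0, 0, 0, 0]}}

```text
t: 33.38
eef_pos: [630.8, 180.2, 392.5]
tcp_rot: [2.56, 1.57, 0.986]
ft_force: [-0.6, 0.2, -0.8]
opening: 0.558
```

Run:
```python
from h import *
go([631,225.8,160],0)
c=grab('wrist','w23')
ov(c,190,60,160,120,4.9 if 0 else 4,spin(631,226),1.8)
```

```text
t 33.38 grasp now [630.9 180.4 221.5] jaw -0.2 F [-0.6  0.2 -0.8] open 53.0
shift [ 61.5   0.  -45.5] turn [-0. -0. -0.] j [0.18 0.55 1.49 0.   1.1  0.18]
```

View pics/a.png

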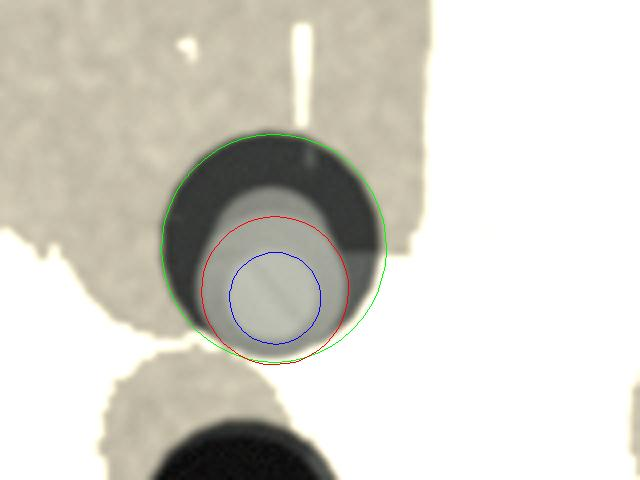

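>>> {"method": "jog_arm", "body": {"deltas": [0, 0, -23, 0, 0, 0, 0, 15, -1, -23, 0, 0, 0, 0, 25, 0, 0, 0, 0, 0, 0, 22, 0, 0, 0, 0, 0, 0, 0, 0, 0, 0, 0, 0, 0]}}

```text
t: 34.05
eef_pos: [624.3, 234.4, 327.7]
tcp_rot: [-1.936, 1.568, 2.778]
ft_force: [-0.4, 0.5, -0.6]
opening: 0.557
```

Run:
```python
from h import *
go([630.4,226.3,155],0)
```

```text
t 34.05 grasp now [623.9 234.5 156.7] jaw 0.1 F [-0.4  0.5 -0.6] open 52.9
shift [1.7 6.1 8.1] turn [ 0. -0.  0.] j [0.26 0.63 1.53 0.   0.99 0.26]
```

>>> {"method": "jog_arm", "body": {"deltas": [0, 6, 8, 0, 0, 0, 0, 0, 0, 0, 0, 0, 0, 0]}}

```text
t: 34.3
eef_pos: [630.4, 227.2, 328.8]
tcp_rot: [-2.335, 1.569, 2.381]
ft_force: [1.0, -0.8, -0.3]
opening: 0.554
```

Run:
```python
from h import *
go([630.4,226.3,155],0)
```

```text
t 34.3 grasp now [630.2 227.4 157.8] jaw 0.2 F [ 1.  -0.8 -0.3] open 52.7
shift [ 2.8 -0.   0.9] turn [ 0. -0.  0.] j [0.25 0.63 1.52 0.   1.   0.24]
```

>>> {"method": "jog_arm", "body": {"deltas": [5, 0, 1, 0, 0, 0, 0, 6, 0, 0, 0, 0, 0, 0, 6, 0, 0, 0, 0, 0, 0, 0, 0, 0, 0, 0, 0, 0]}}

```text
t: 34.8
eef_pos: [630.4, 225.8, 311.6]
tcp_rot: [3.109, 1.569, 1.54]
ft_force: [-0.4, 1.1, -1.5]
opening: 0.557
```

Run:
```python
from h import *
go([630.4,226.3,60.4],0)
```

```text
t 34.8 grasp now [630.4 226.  140.6] jaw 0.1 F [-0.4  1.1 -1.5] open 52.9
shift [80.2 -0.  -0.4] turn [ 0. -0. -0.] j [0.25 0.65 1.53 0.   0.96 0.24]
```

>>> {"method": "jog_arm", "body": {"deltas": [7, 0, 0, 0, 0, 0, 0, 7, 0, 0, 0, 0, 0, 0, 0, 0, 0, 0, 0, 0, 0]}}

```text
t: 35.17
eef_pos: [630.5, 225.8, 296.5]
tcp_rot: [3.105, 1.569, 1.536]
ft_force: [0.7, -0.4, -1.0]
opening: 0.557
```

Run:
```python
from h import *
go([630.4,226.3,60.4],0)
```

```text
t 35.17 grasp now [630.5 226.1 125.5] jaw 0.1 F [ 0.7 -0.4 -1. ] open 52.9
shift [65.1 -0.1 -0.4] turn [ 0. -0. -0.] j [0.25 0.67 1.54 0.   0.93 0.24]
```

>>> {"method": "jog_arm", "body": {"deltas": [12, 0, 0, 0, 0, 0, 0, 12, 0, 0, 0, 0, 0, 0, 12, 0, 0, 0, 0, 0, 0, 12, 0, 0, 0, 0, 0, 0, 9, 0, 0, 0, 0, 0, 0, 4, 0, 0, 0, 0, 0, 0, 0, 0, 0, 0, 0, 0, 0]}}

```text
t: 36.05
eef_pos: [630.6, 226.0, 231.4]
tcp_rot: [3.036, 1.569, 1.467]
ft_force: [-1.3, 0.9, 2.7]
opening: 0.556
```

Run:
```python
from h import *
go([630.4,226.3,60.4],0)
```

```text
t 36.05 grasp now [630.6 226.3  60.4] jaw 0.1 F [-1.3  0.9  2.7] open 52.8
shift [-0.  -0.2 -0.3] turn [ 0. -0. -0.] j [0.25 0.75 1.58 0.   0.81 0.24]
```

Seated; release, rise, and go to the nearer thin sleeve (~436, 291).

>>> {"method": "jog_arm", "body": {"deltas": [1, 0, 0, 0, 0, 0, 0.8, 0, 0, 0, 0, 0, 0, 0.8, 0, 0, 0, 0, 0, 0, 0.8, 0, 0, 0, 0, 0, 0, 0.8, -30, 0, 0, 0, 0, 0, 0.8, -50, 0, 0, 0, 0, 0, 0.8, -50, 0, 0, 0, 0, 0, 0.8, 0, 0, 0, 0, 0, 0, 0.8]}}

```text
t: 37.05
eef_pos: [630.7, 225.8, 363.8]
tcp_rot: [-3.024, 1.569, 1.69]
ft_force: [0.1, 0.2, -0.6]
opening: 0.797
```

Run:
```python
from h import *
go([437,292,155],0)
grab('wrist','w24')
```

```text
t 37.05 grasp now [630.7 226.  192.8] jaw 0.1 F [ 0.1  0.2 -0.6] open 75.7
shift [  37.9 -193.6  -66.5] turn [ 0. -0.  0.] j [0.25 0.59 1.48 0.   1.06 0.24]
```

View pics/w24.png

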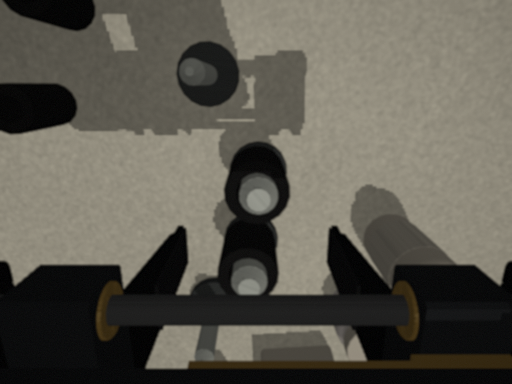

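>>> {"method": "jog_arm", "body": {"deltas": [0, -38, -13, 0, 0, 0, 0.8, 0, -38, -13, 0, 0, 0, 0.8, 0, -38, -13, 0, 0, 0, 0.8, 18, -38, -13, 0, 0, 0, 0.8, 18, -38, -12, 0, 0, 0, 0.8, 0, 0, 0, 0, 0, 0, 0.8]}}

```text
t: 37.85
eef_pos: [432.9, 289.7, 317.1]
tcp_rot: [-1.303, 1.554, -2.874]
ft_force: [0.6, 0.3, 0.4]
opening: 0.797
```

Run:
```python
from h import *
c=load('w24'); print('sp1',onz(c,208,74,12),onz(c,189,70,100))
c=grab('wrist','w25')
x,q=fitsleeve(c,(437,292),19.5,10.5); print(x,q)
ov(c,170,110,180,150,4,[(x[0],x[1],70,20,G),(x[0],x[1],70,10.5,G),(x[0],x[1],0,10.5,Rd)])
go([*x,47],0)
```

```text
sp1 [584.53 318.28  12.  ] [583.88 318.53 100.  ]
[434.75 291.59] 0.8928123492522914
t 37.9 grasp now [431.9 289.  146.7] jaw -0.0 F [ 1.3 -0.9 -0.4] open 76.0
shift [99.7  1.9 -2.3] turn [-0.    0.    0.01] j [0.46 0.46 1.9  0.   0.79 0.46]
```

View pics/a.png

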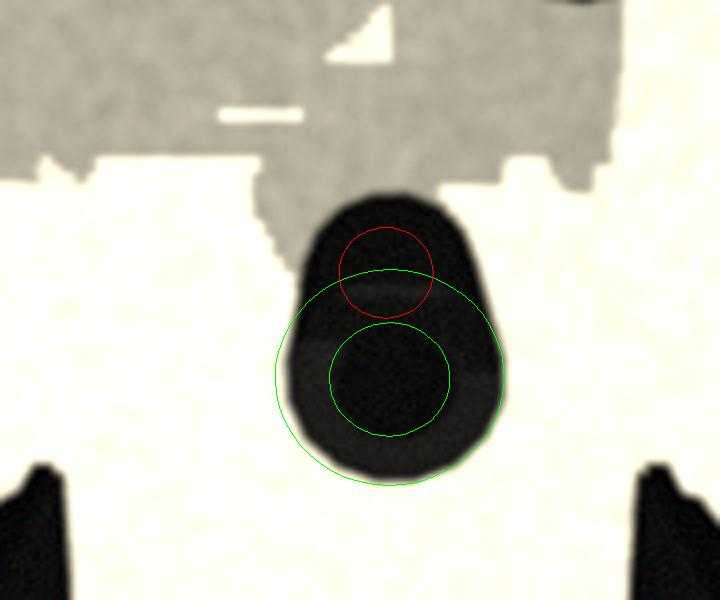

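>>> {"method": "jog_arm", "body": {"deltas": [20, 4, -3, 0, 0, 0.01, 0.8, 35, 0, 0, 0, 0, 0, 0.8, 30, 0, 0, 0, 0, 0, 0.8, 13, 0, 0, 0, 0, 0, 0.8, 0, 0, 0, 0, 0, 0, 0.8]}}

```text
t: 38.52
eef_pos: [442.5, 291.4, 216.3]
tcp_rot: [-0.42, 1.568, -1.994]
ft_force: [-0.1, -0.1, 0.2]
opening: 0.799
```

Run:
```python
from h import *
go([435.7,291.7,47],0)
```

```text
t 38.52 grasp now [442.3 291.   45.3] jaw -0.2 F [-0.1 -0.1  0.2] open 75.9
shift [-1.7 -6.8 -0.3] turn [-0.  0.  0.] j [ 0.46  0.63  1.96 -0.    0.56  0.46]
```

>>> {"method": "jog_arm", "body": {"deltas": [-2, -7, -1, 0, 0, 0, 0.8, 0, 0, 0, 0, 0, 0, 0, 0, 0, 0, 0, 0, 0, 0, 0, 0, 0, 0, 0, 0, 0, 0, 0, 0, 0, 0, 0, 0, 0, 0, 0, 0, 0, 0, 0, 0, 0, 0, 0, 0, 0, 0]}}

```text
t: 39.4
eef_pos: [435.7, 292.7, 221.3]
tcp_rot: [1.386, 1.568, -0.188]
ft_force: [-0.5, -0.2, 0.2]
opening: 0.42
```

Run:
```python
from h import *
go([584,272,215],0)
```

```text
t 39.4 grasp now [436.2 292.6  50.3] jaw -0.2 F [-0.5 -0.2  0.2] open 39.9
shift [-164.2  148.9   20.4] turn [-0.  0. -0.] j [ 0.47  0.62  1.97 -0.    0.55  0.47]
```

>>> {"method": "jog_arm", "body": {"deltas": [0, 0, 0, 0, 0, 0, 0, 0, 0, 0, 0, 0, 0, 0, -10, 0, 0, 0, 0, 0, 0, -45, 0, 0, 0, 0, 0, 0, -58, 0, 0, 0, 0, 0, 0, -55, 37, 5, 0, 0, 0, 0, 0, 37, 5, 0, 0, 0, 0, 0, 37, 5, 0, 0, 0, 0, 0, 37, 5, 0, 0, 0, 0, 0, 0, 0, 0, 0, 0, 0]}}

```text
t: 40.65
eef_pos: [583.0, 271.8, 396.2]
tcp_rot: [1.447, 1.566, -0.125]
ft_force: [-0.0, 0.4, -1.5]
opening: 0.419
```

Run:
```python
from h import *
go([584.5,319.2,160],0)
c=grab('wrist','w26')
ov(c,190,60,160,120,4,spin(584.5,318.3,9),1.8)
```

```text
t 40.65 grasp now [583.8 271.7 225.2] jaw -0.1 F [-0.   0.4 -1.5] open 39.8
shift [ 65.2   1.1 -47.5] turn [-0.    0.   -0.01] j [ 0.33  0.52  1.52 -0.    1.09  0.34]
```

View pics/a.png

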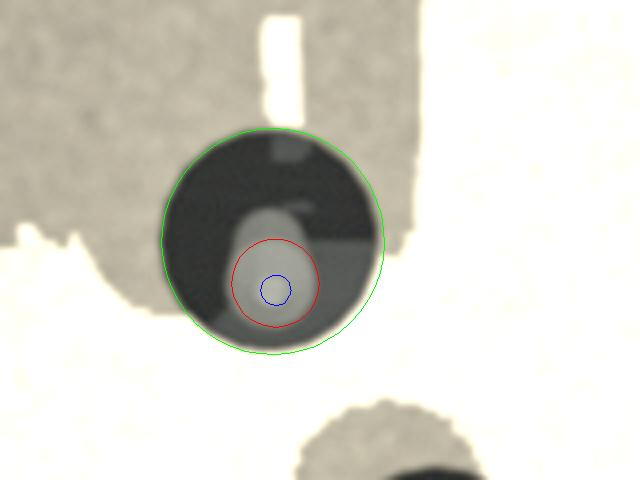

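View pics/w26.png

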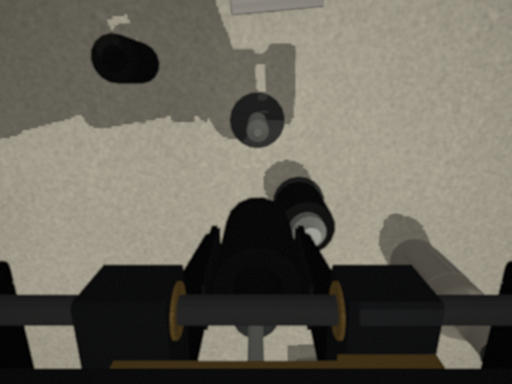

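>>> {"method": "jog_arm", "body": {"deltas": [0, 0, -23, 0, 0, -0.01, 0, 15, 0, -22, 0, 0, 0, 0, 25, 0, 0, 0, 0, 0, 0, 24, 0, 0, 0, 0, 0, 0, 0, 0, 0, 0, 0, 0, 0]}}

```text
t: 41.32
eef_pos: [576.8, 325.2, 328.7]
tcp_rot: [-1.483, 1.562, -3.05]
ft_force: [0.4, 0.2, -0.2]
opening: 0.42
```

Run:
```python
from h import *
go([583.8,319.5,158],0)
```

```text
t 41.33 grasp now [575.3 325.1 157.7] jaw 0.2 F [ 0.4  0.2 -0.2] open 39.9
shift [-0.3  6.9  5.7] turn [0.   0.   0.01] j [0.41 0.62 1.54 0.   0.99 0.41]
```

>>> {"method": "jog_arm", "body": {"deltas": [0, 8, 6, 0, 0, 0.01, 0, 0, 0, 0, 0, 0, 0, 0]}}

```text
t: 41.58
eef_pos: [585.0, 320.2, 329.7]
tcp_rot: [1.462, 1.568, -0.104]
ft_force: [0.5, 0.7, -1.1]
opening: 0.419
```

Run:
```python
from h import *
go([583.8,319.5,155],0)
```

```text
t 41.58 grasp now [585.6 320.2 158.7] jaw 0.3 F [ 0.5  0.7 -1.1] open 39.8
shift [ 3.7 -1.3  0.7] turn [ 0.01  0.   -0.  ] j [ 0.4   0.62  1.53 -0.    0.99  0.4 ]
```

>>> {"method": "jog_arm", "body": {"deltas": [3, -2, 1, 0, 0, 0, 0, 4, 0, 0, 0, 0, 0, 0, 0, 0, 0, 0, 0, 0, 0]}}

```text
t: 41.95
eef_pos: [583.0, 318.9, 323.5]
tcp_rot: [1.669, 1.566, 0.103]
ft_force: [-0.6, -0.0, -1.1]
opening: 0.418
```

Run:
```python
from h import *
go([583.8,319.5,62.3],0)
```

```text
t 41.95 grasp now [583.8 319.  152.5] jaw 0.3 F [-0.6 -0.  -1.1] open 39.7
shift [90.2  0.4 -0.5] turn [ 0.01 -0.   -0.01] j [ 0.4   0.63  1.54 -0.    0.97  0.4 ]
```

>>> {"method": "jog_arm", "body": {"deltas": [6, 1, -1, 0, 0, -0.01, 0, 6, 0, 0, 0, 0, 0, 0, 6, 0, 0, 0, 0, 0, 0, 0, 0, 0, 0, 0, 0, 0]}}

```text
t: 42.45
eef_pos: [584.4, 319.9, 304.4]
tcp_rot: [-1.71, 1.566, 3.007]
ft_force: [0.5, 0.3, -0.8]
opening: 0.422
```

Run:
```python
from h import *
go([583.8,319.5,62.3],0)
```

```text
t 42.45 grasp now [583.6 320.  133.4] jaw 0.3 F [ 0.5  0.3 -0.8] open 40.1
shift [71.1 -0.3  0.4] turn [ 0.   -0.    0.01] j [0.4  0.65 1.55 0.   0.95 0.4 ]
```

>>> {"method": "jog_arm", "body": {"deltas": [10, 0, 0, 0, 0, 0.01, 0, 10, 0, 0, 0, 0, 0, 0, 12, 0, 0, 0, 0, 0, 0, 12, 0, 0, 0, 0, 0, 0, 12, 0, 0, 0, 0, 0, 0, 10, 0, 0, 0, 0, 0, 0, 4, 0, 0, 0, 0, 0, 0, 0, 0, 0, 0, 0, 0, 0]}}

```text
t: 43.45
eef_pos: [584.4, 320.1, 232.6]
tcp_rot: [1.768, 1.564, 0.202]
ft_force: [0.4, -0.1, -2.1]
opening: 0.421
```

Run:
```python
from h import *
go([583.8,319.5,62.3],0)
```

```text
t 43.45 grasp now [585.5 320.4  61.6] jaw 0.3 F [ 0.4 -0.1 -2.1] open 40.0
shift [-0.7 -0.6  0.6] turn [ 0.   -0.   -0.01] j [ 0.4   0.74  1.6  -0.    0.8   0.4 ]
```

>>> {"method": "jog_arm", "body": {"deltas": [3, 0, 0, 0, 0, 0, 0, 0, 0, 0, 0, 0, 0, 0]}}

```text
t: 43.7
eef_pos: [584.5, 320.2, 232.3]
tcp_rot: [1.817, 1.562, 0.251]
ft_force: [0.1, 0.2, -0.3]
opening: 0.426
```

>>> {"method": "jog_arm", "body": {"deltas": [4, 0, 0, 0, 0, 0, 0, 3, 0, 0, 0, 0, 0, 0]}}

```text
t: 43.95
eef_pos: [584.5, 320.4, 231.4]
tcp_rot: [1.868, 1.559, 0.302]
ft_force: [-11.4, -6.7, 33.4]
opening: 0.422
```

Firm contact with the foot. Release, rise, go to the last thin sleeve (~466, 376).

>>> {"method": "jog_arm", "body": {"deltas": [-1, 0, 0, 0, 0, 0, 0.75, 0, 0, 0, 0, 0, 0, 0.75, 0, 0, 0, 0, 0, 0, 0.75, 0, 0, 0, 0, 0, 0, 0.75, -30, 0, 0, 0, 0, 0, 0.75, -50, 0, 0, 0, 0, 0, 0.75, -50, 0, 0, 0, 0, 0, 0.75, 0, 0, 0, 0, 0, 0, 0.75]}}

```text
t: 44.95
eef_pos: [583.5, 320.1, 362.6]
tcp_rot: [1.823, 1.563, 0.256]
ft_force: [-1.0, -0.2, -0.7]
opening: 0.75
```

Run:
```python
from h import *
go([465.5,376,155],0)
grab('wrist','w27')
```

```text
t 44.95 grasp now [584.9 320.4 191.6] jaw 0.3 F [-1.  -0.2 -0.7] open 71.3
shift [  35.8 -118.1  -56.4] turn [ 0.   -0.   -0.01] j [ 0.4   0.59  1.5  -0.    1.05  0.4 ]
```

View pics/w27.png

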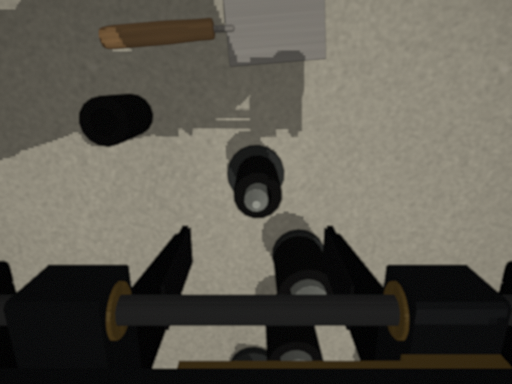

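>>> {"method": "jog_arm", "body": {"deltas": [0, -39, -18, 0, 0, -0.01, 0.75, 0, -39, -18, 0, 0, 0, 0.75, 18, -39, -18, 0, 0, 0, 0.75, 15, 0, 0, 0, 0, 0, 0.75, 0, 0, 0, 0, 0, 0, 0.75]}}

```text
t: 45.62
eef_pos: [462.5, 373.7, 318.8]
tcp_rot: [-1.247, 1.555, -2.815]
ft_force: [0.1, -0.4, -0.6]
opening: 0.748
```

Run:
```python
from h import *
c=grab('wrist','w28')
x,q=fitsleeve(c,(465,376),19.5,10.5); print(x,q)
ov(c,170,110,180,150,4,[(x[0],x[1],70,20,G),(x[0],x[1],70,10.5,G),(x[0],x[1],0,20,Rd)])
go([*x,47],0)
```

```text
[464.4  377.25] 0.8907135989954285
t 45.67 grasp now [460.3 372.9 148.4] jaw 0.2 F [ 0.2  0.4 -0.7] open 71.1
shift [101.4   3.1  -4. ] turn [0.   0.   0.01] j [0.57 0.55 1.72 0.   0.89 0.56]
```

View pics/a.png

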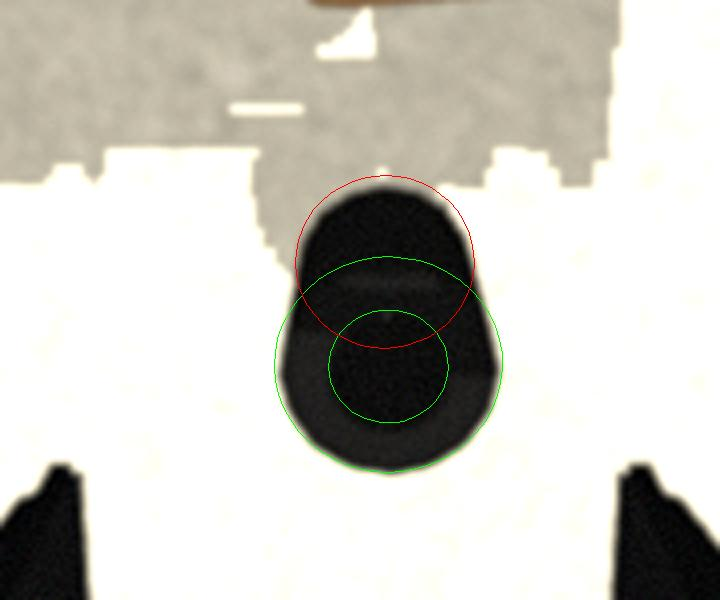

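>>> {"method": "jog_arm", "body": {"deltas": [20, 5, -4, 0, 0, 0.01, 0.75, 35, 0, 0, 0, 0, 0, 0.75, 30, 0, 0, 0, 0, 0, 0.75, 12, 0, 0, 0, 0, 0, 0.75, 0, 0, 0, 0, 0, 0, 0.75]}}

```text
t: 46.3
eef_pos: [472.5, 375.6, 220.8]
tcp_rot: [-0.157, 1.568, -1.73]
ft_force: [0.1, 0.4, 0.8]
opening: 0.749
```

Run:
```python
from h import *
go([464.6,376.7,48],0)
```

```text
t 46.3 grasp now [472.5 375.2  49.8] jaw -0.1 F [0.1 0.4 0.8] open 71.2
shift [ 1.8 -7.9 -1.1] turn [-0.  0.  0.] j [ 0.56  0.69  1.77 -0.    0.68  0.57]
```

>>> {"method": "jog_arm", "body": {"deltas": [1, -8, -2, 0, 0, 0, 0.75, 0, 0, 0, 0, 0, 0, 0.75, 0, 0, 0, 0, 0, 0, 0, 0, 0, 0, 0, 0, 0, 0, 0, 0, 0, 0, 0, 0, 0, 0, 0, 0, 0, 0, 0, 0, 0, 0, 0, 0, 0, 0, 0, 0, 0, 0, 0, 0, 0, 0]}}

```text
t: 47.3
eef_pos: [464.7, 378.1, 223.1]
tcp_rot: [1.628, 1.567, 0.055]
ft_force: [0.0, 0.9, 0.5]
opening: 0.412
```

Run:
```python
from h import *
go([580,28,225],0)
```

```text
t 47.3 grasp now [465.3 378.1  52.1] jaw -0.1 F [0.  0.9 0.5] open 39.2
shift [-172.5  116.9  349.8] turn [-0. -0. -0.] j [ 0.57  0.68  1.78 -0.    0.68  0.58]
```

>>> {"method": "jog_arm", "body": {"deltas": [-10, 0, 0, 0, 0, 0, 0, -45, 0, 0, 0, 0, 0, 0, -58, 0, 0, 0, 0, 0, 0, -60, 15, 40, 0, 0, 0, 0, 0, 17, 52, 0, 0, 0, 0, 0, 17, 52, 0, 0, 0, 0, 0, 17, 52, 0, 0, 0, 0, 0, 17, 52, 0, 0, 0, 0, 0, 17, 52, 0, 0, 0, 0, 0, 17, 48, 0, 0, 0, 0]}}

```text
t: 48.55
eef_pos: [579.2, 28.9, 398.6]
tcp_rot: [1.578, 1.562, 0.011]
ft_force: [1.3, 0.5, -0.3]
opening: 0.411
```

Run:
```python
from h import *
c=grab('wrist','w29')
go([580,76,160],0)
ov(c,190,40,160,120,4,spin(580,75,9),1.8)
```

```text
t 48.6 grasp now [582.6  24.1 227.7] jaw 0.1 F [ 1.  -4.7 -1.3] open 38.8
shift [ 67.5  -1.5 -51.8] turn [ 0.    0.   -0.01] j [-0.07  0.43  1.68 -0.    1.02 -0.07]
```

View pics/a.png

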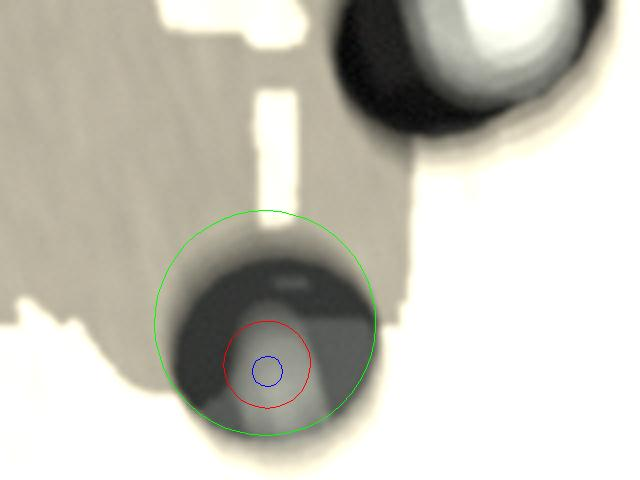

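View pics/w29.png

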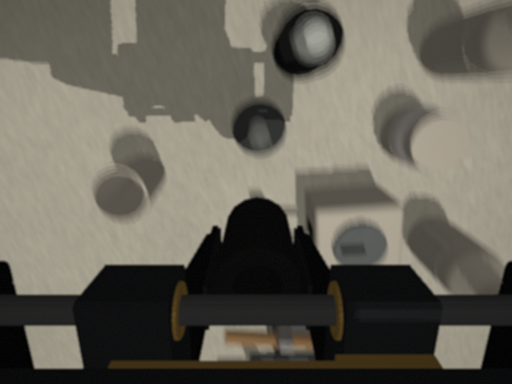

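Motion blur; take another still picture.

>>> {"method": "jog_arm", "body": {"deltas": [0, -2, -5, 0, 0, 0, 0, 0, 0, 0, 0, 0, 0, 0]}}

```text
t: 48.85
eef_pos: [578.5, 28.5, 399.2]
tcp_rot: [1.422, 1.56, -0.149]
ft_force: [0.3, 0.4, -0.5]
opening: 0.408
```

Run:
```python
from h import *
c=grab('wrist','w30')
go([580,76,160],0)
ov(c,190,40,160,120,4,spin(580,75,9),1.8)
```

```text
t 48.9 grasp now [580.3  28.4 228.2] jaw -0.0 F [ 0.6 -0.5 -1.1] open 38.9
shift [ 68.2   0.7 -47.4] turn [-0.    0.   -0.01] j [-0.06  0.43  1.68 -0.    1.02 -0.06]
```

View pics/a.png

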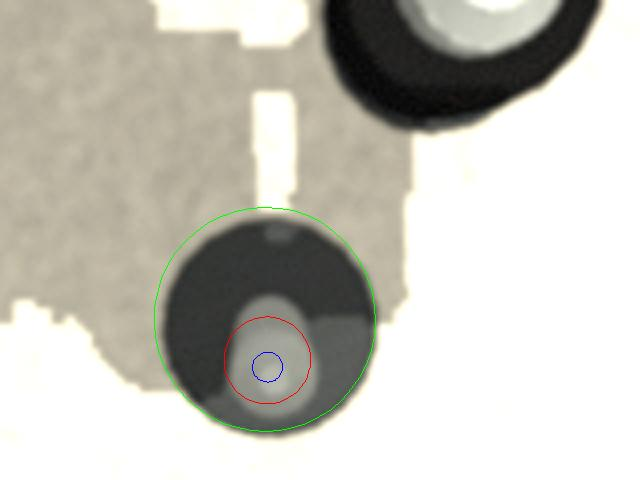

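>>> {"method": "jog_arm", "body": {"deltas": [0, 1, -23, 0, 0, -0.01, 0, 15, 0, -20, 0, 0, 0, 0, 25, 0, 0, 0, 0, 0, 0, 22, 0, 0, 0, 0, 0, 0, 0, 0, 0, 0, 0, 0, 0]}}

```text
t: 49.52
eef_pos: [577.6, 79.0, 333.6]
tcp_rot: [-0.17, 1.569, -1.734]
ft_force: [0.2, 0.3, -0.4]
opening: 0.409
```

Run:
```python
from h import *
go([581.2,74.1,160],0)
```

```text
t 49.52 grasp now [577.6  78.7 162.6] jaw 0.4 F [ 0.2  0.3 -0.4] open 38.9
shift [2.6 3.6 4.9] turn [0.01 0.   0.  ] j [ 0.02  0.51  1.74 -0.    0.89  0.02]
```

>>> {"method": "jog_arm", "body": {"deltas": [0, 4, 5, 0, 0, 0, 0, 0, 0, 0, 0, 0, 0, 0]}}

```text
t: 49.78
eef_pos: [582.0, 74.5, 334.5]
tcp_rot: [0.617, 1.569, -0.946]
ft_force: [0.1, -0.3, -0.7]
opening: 0.414
```

Run:
```python
from h import *
go([581.2,74.1,155],0)
c=grab('wrist','w31')
ov(c,190,90,160,120,4,spin(581.2,73,9),1.8)
```

```text
t 49.77 grasp now [582.2  74.3 163.5] jaw 0.5 F [ 0.1 -0.3 -0.7] open 39.3
shift [ 8.5 -0.8  0.4] turn [ 0.01  0.   -0.  ] j [ 0.02  0.52  1.73 -0.    0.89  0.01]
```

View pics/a.png

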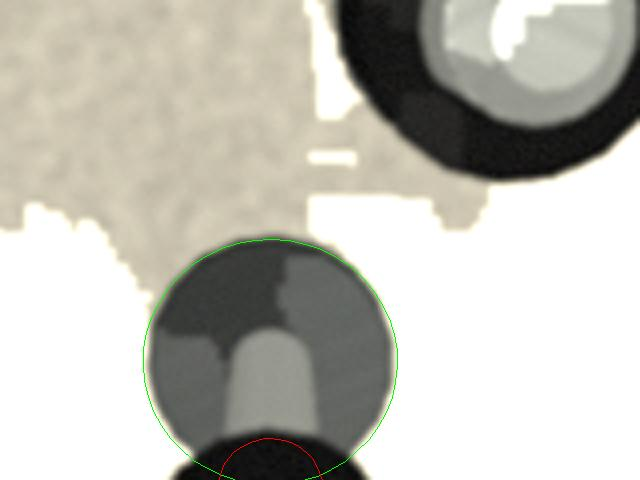

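>>> {"method": "jog_arm", "body": {"deltas": [4, -1, 0, 0, 0, 0, 0, 4, 0, 0, 0, 0, 0, 0, 0, 0, 0, 0, 0, 0, 0]}}

```text
t: 50.2
eef_pos: [580.7, 74.5, 326.8]
tcp_rot: [1.064, 1.568, -0.499]
ft_force: [0.3, 0.2, -0.3]
opening: 0.407
```

Run:
```python
from h import *
go([581.2,74.6,64.1],0)
c=grab('wrist','w32')
ov(c,190,90,160,120,4,spin(581.2,73.6,9),1.8)
```

```text
t 50.2 grasp now [581.1  74.3 155.8] jaw 0.4 F [ 0.3  0.2 -0.3] open 38.7
shift [91.7  0.2 -0.2] turn [ 0.01  0.   -0.  ] j [ 0.01  0.52  1.74 -0.    0.87  0.01]
```

View pics/a.png

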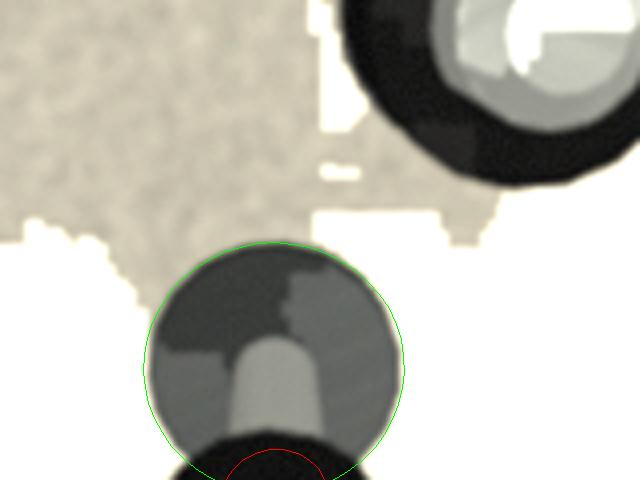

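>>> {"method": "jog_arm", "body": {"deltas": [5, 0, 0, 0, 0, 0, 0, 5, 0, 0, 0, 0, 0, 0, 0, 0, 0, 0, 0, 0, 0]}}

```text
t: 50.62
eef_pos: [580.8, 74.4, 316.2]
tcp_rot: [1.099, 1.568, -0.464]
ft_force: [-0.5, 0.4, -1.2]
opening: 0.412
```

Run:
```python
from h import *
go([581.2,74.7,64.1],0)
```

```text
t 50.62 grasp now [581.3  74.2 145.2] jaw 0.4 F [-0.5  0.4 -1.2] open 39.2
shift [81.1  0.2 -0.4] turn [ 0.01  0.   -0.  ] j [ 0.01  0.54  1.75 -0.    0.85  0.01]
```

Bottom at ~93, inside the cone. Continue gently.

>>> {"method": "jog_arm", "body": {"deltas": [4, 0, -1, 0, 0, 0, 0, 5, 0, 0, 0, 0, 0, 0, 0, 0, 0, 0, 0, 0, 0]}}

```text
t: 51.0
eef_pos: [580.8, 75.5, 306.5]
tcp_rot: [1.068, 1.568, -0.495]
ft_force: [0.3, -0.6, -0.3]
opening: 0.412
```

Run:
```python
from h import *
go([581.2,74.7,64.1],0)
```

```text
t 51.0 grasp now [581.3  75.3 135.5] jaw 0.4 F [ 0.3 -0.6 -0.3] open 39.1
shift [71.4  0.2  0.7] turn [ 0.01  0.   -0.  ] j [ 0.02  0.55  1.76 -0.    0.83  0.01]
```

Threaded, no force. Down to the foot.

>>> {"method": "jog_arm", "body": {"deltas": [10, 0, 0, 0, 0, 0, 0, 10, 0, 0, 0, 0, 0, 0, 12, 0, 0, 0, 0, 0, 0, 12, 0, 0, 0, 0, 0, 0, 12, 0, 0, 0, 0, 0, 0, 10, 0, 0, 0, 0, 0, 0, 3, 0, 0, 0, 0, 0, 0, 0, 0, 0, 0, 0, 0, 0]}}

```text
t: 52.0
eef_pos: [581.2, 75.4, 234.8]
tcp_rot: [1.288, 1.566, -0.276]
ft_force: [-0.2, -0.9, -0.6]
opening: 0.41
```

Run:
```python
from h import *
go([581.2,74.7,64.1],0)
```

```text
t 52.0 grasp now [581.9  75.2  63.8] jaw 0.4 F [-0.2 -0.9 -0.6] open 38.9
shift [-0.3  0.   0.7] turn [ 0.01  0.   -0.  ] j [ 0.02  0.65  1.81 -0.    0.68  0.01]
```

>>> {"method": "jog_arm", "body": {"deltas": [4, 0, 0, 0, 0, 0, 0, 3, 0, 0, 0, 0, 0, 0]}}

```text
t: 52.25
eef_pos: [581.0, 75.5, 233.1]
tcp_rot: [1.391, 1.564, -0.173]
ft_force: [-13.9, -1.3, 44.9]
opening: 0.409
```

>>> {"method": "jog_arm", "body": {"deltas": [-1, 0, 0, 0, 0, 0, 0.75, 0, 0, 0, 0, 0, 0, 0.75, 0, 0, 0, 0, 0, 0, 0.75, 0, 0, 0, 0, 0, 0, 0.75, -30, 0, 0, 0, 0, 0, 0.75, -50, 0, 0, 0, 0, 0, 0.75, -50, 0, 0, 0, 0, 0, 0.75, 0, 0, 0, 0, 0, 0, 0.75]}}

```text
t: 53.25
eef_pos: [580.6, 75.6, 365.5]
tcp_rot: [1.273, 1.567, -0.292]
ft_force: [0.0, 0.5, -1.1]
opening: 0.751
```

Run:
```python
from h import *
go([594,-38,190],0)
grab('wrist','w33')
c=grab('scene','s33'); cv2.imwrite('pics/a.png',cv2.resize(c['image'][110:270,110:390,::-1],None,fx=2.8,fy=2.8,interpolation=2))
```

```text
t 53.25 grasp now [581.2  75.4 194.5] jaw 0.4 F [ 0.   0.5 -1.1] open 71.4
shift [  4.7  12.7 113.6] turn [ 0.01  0.   -0.  ] j [ 0.02  0.48  1.7  -0.    0.96  0.01]
```

View pics/w33.png

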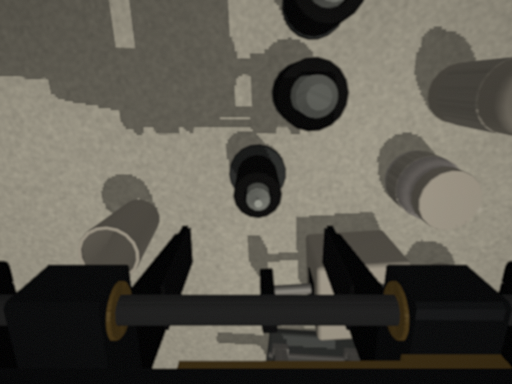

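View pics/a.png

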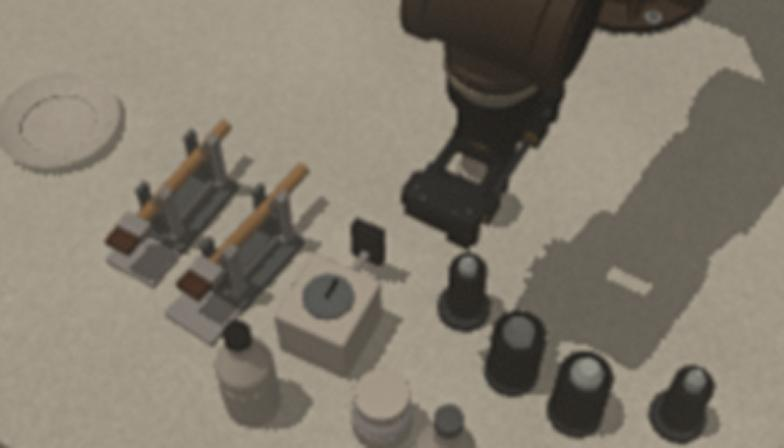

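All six are up. Move to hover at the timer.

>>> {"method": "jog_arm", "body": {"deltas": [0, 3, 38, 0, 0, 0, 0.75, 0, 3, 38, 0, 0, 0, 0.75, 0, 3, 34, 0, 0, 0, 0.6, 0, 0, 0, 0, 0, 0, 0.6, 0, 0, 0, 0, 0, 0, 0.6]}}

```text
t: 53.98
eef_pos: [589.7, -36.8, 353.3]
tcp_rot: [-1.627, 1.556, 3.093]
ft_force: [-0.2, 0.6, -0.9]
opening: 0.604
```

Run:
```python
from h import *
go([594,-38,190],0)
c=grab('wrist','w34')
cv2.imwrite('pics/a.png',cv2.resize(c['image'][80:280,180:420,::-1],None,fx=3.3,fy=3.3 if 0 else 3,interpolation=2))
cv2.imwrite('pics/a.png',cv2.resize(c['image'][80:280,180:420,::-1],None,fx=3,fy=3,interpolation=2))
```

```text
t 53.98 grasp now [587.1 -36.6 182.3] jaw 0.4 F [-0.2  0.6 -0.9] open 57.4
shift [-7.7  4.2  1.3] turn [ 0.01 -0.    0.01] j [-0.17  0.5   1.7  -0.    0.96 -0.18]
```

View pics/a.png

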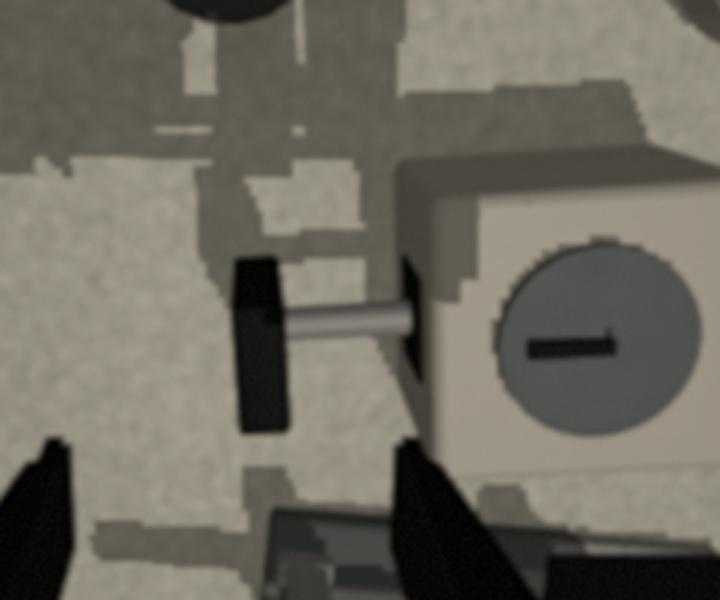

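Run:
```python
from h import *
c=load('w34')
P=lambda x,y,z:onz(c,180+x/3,80+y/3,z)
pts=[P(*p,86) for p in [(236,315),(281,318),(288,432),(242,432)]]
for p in pts: print(p)
print('mid',sum(pts)/4)
print('box', P(435,197,75),P(437,475,75))
c=load('w33'); print()
go([594,-38,80],2)
```

```text
[585.64 -25.36  86.  ]
[596.87 -26.01  86.  ]
[599.31 -56.68  86.  ]
[587.44 -56.83  86.  ]
mid [592.31 -41.22  86.  ]
box [635.21   2.82  75.  ] [640.69 -73.41  75.  ]

t 54.02 grasp now [587.1 -36.5 182.4] jaw 0.5 F [ 0.2 -0.4 -0.2] open 57.4
shift [102.3   5.9   1.5] turn [-0.03 -0.    0.01] j [-0.17  0.5   1.7  -0.    0.96 -0.18]
```

Run:
```python
from h import *
c=load('w34')
for p in [(412,302),(412,335),(405,258),(420,380)]:
    o,d=ray(c,180+p[0]/3,80+p[1]/3); k=(636.5-o[0])/d[0]; print(p,o+k*d)
go([593,-39.5,120],4)
```

```text
(412, 302) [636.5  -33.61  42.46]
(412, 335) [636.5  -42.61  45.92]
(405, 258) [636.5  -24.59  24.91]
(420, 380) [636.5  -50.16  63.42]
t 54.02 grasp now [587.1 -36.5 182.4] jaw 0.5 F [ 0.2 -0.4 -0.2] open 57.4
shift [62.3  4.2  3. ] turn [-0.06 -0.    0.01] j [-0.17  0.5   1.7  -0.    0.96 -0.18]
```

>>> {"method": "jog_arm", "body": {"deltas": [10, 4, 3, -0.06, 0, 0.01, 0.45, 25, 0, 0, 0, 0, 0, 0.45, 20, 0, 0, 0, 0, 0, 0.45, 0, 0, 0, 0, 0, 0, 0.45]}}

```text
t: 54.52
eef_pos: [593.2, -35.6, 295.9]
tcp_rot: [-1.891, 1.564, 2.896]
ft_force: [-0.4, -0.3, 1.1]
opening: 0.448
```

Run:
```python
from h import *
go([593,-39.5,82],4)
grab('wrist','w35')
```

```text
t 54.52 grasp now [592.1 -35.3 124.9] jaw 4.3 F [-0.4 -0.3  1.1] open 42.5
shift [42.9 -0.2  4. ] turn [ 0.01 -0.    0.01] j [-0.17  0.58  1.74  0.    0.83 -0.25]
```

View pics/w35.png

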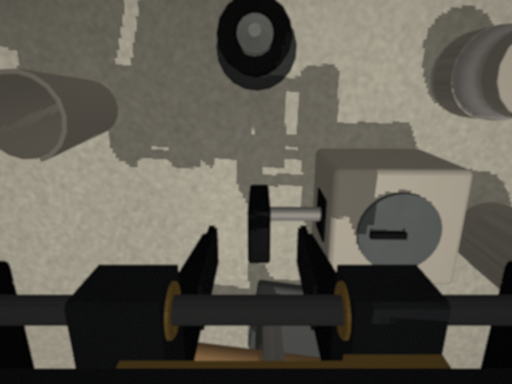

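>>> {"method": "jog_arm", "body": {"deltas": [20, 0, 4, 0, 0, 0.01, 0.45, 22, 0, 0, 0, 0, 0, 0.45, 0, 0, 0, 0, 0, 0, 0.45]}}

```text
t: 54.95
eef_pos: [594.4, -38.3, 256.9]
tcp_rot: [1.643, 1.561, 0.149]
ft_force: [-0.3, -0.4, 0.2]
opening: 0.45
```

Run:
```python
from h import *
go([593,-39.5,82],4)
grab('wrist','w36')
```

```text
t 54.95 grasp now [596.1 -38.   85.9] jaw 4.4 F [-0.3 -0.4  0.2] open 42.8
shift [ 3.9 -1.5  1.1] turn [ 0.01 -0.   -0.01] j [-0.18  0.63  1.77  0.    0.73 -0.26]
```

View pics/w36.png

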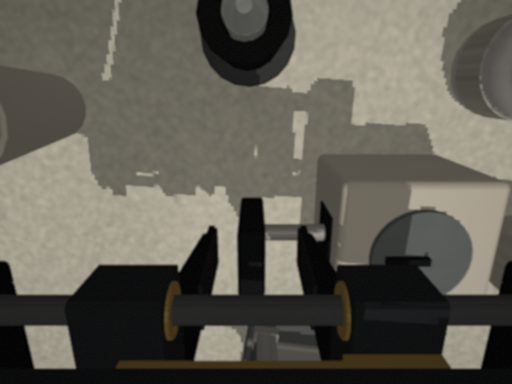

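>>> {"method": "jog_arm", "body": {"deltas": [4, -2, 1, 0, 0, -0.01, 0.45, 0, 0, 0, 0, 0, 0, 0, 0, 0, 0, 0, 0, 0, 0, 0, 0, 0, 0, 0, 0, 0, 0, 0, 0, 0, 0, 0, 0, 0, 0, 0, 0, 0, 0, 0, 0, 0, 0, 0, 0, 0]}}

```text
invalid input
```

Run:
```python
from h import *
go([593,-39.5,82],4)
```

```text
t 55.0 grasp now [596.6 -38.1  86.9] jaw 4.4 F [ 0.3 -0.3 -0.1] open 42.6
shift [ 4.8 -1.8  1.1] turn [ 0.01 -0.   -0.01] j [-0.18  0.63  1.77  0.    0.73 -0.26]
```

>>> {"method": "jog_arm", "body": {"deltas": [4, -2, 1, 0, 0, -0.01, 0.45, 0, 0, 0, 0, 0, 0, 0, 0, 0, 0, 0, 0, 0, 0, 0, 0, 0, 0, 0, 0, 0, 0, 0, 0, 0, 0, 0, 0, 0, 0, 0, 0, 0, 0, 0]}}

```text
t: 55.75
eef_pos: [592.5, -39.4, 256.6]
tcp_rot: [1.408, 1.568, -0.087]
ft_force: [-1.1, -0.7, -0.4]
opening: 0.145
```

Run:
```python
from h import *
go([533,-43.7,84],4)
```

```text
t 55.75 grasp now [593.  -39.4  85.6] jaw 4.4 F [-1.1 -0.7 -0.4] open 13.8
shift [  1.5 -59.7  -0.3] turn [ 0.01  0.   -0.  ] j [-0.18  0.63  1.77  0.    0.74 -0.25]
```

>>> {"method": "jog_arm", "body": {"deltas": [0, 0, 0, 0, 0, 0, 0, 0, -8, 0, 0, 0, 0, 0, 0, -12, 0, 0, 0, 0, 0, 0, -12, 0, 0, 0, 0, 0, 0, -10, 0, 0, 0, 0, 0, 0, -8, 0, 0, 0, 0, 0, 0, 0, 0, 0, 0, 0, 0]}}

```text
t: 56.62
eef_pos: [542.2, -42.9, 256.6]
tcp_rot: [1.455, 1.556, -0.04]
ft_force: [5.4, 1.7, -5.0]
opening: 0.143
```

Run:
```python
from h import *
go([532.2,-43.7,85],4)
grab('wrist','w37')
```

```text
t 56.62 grasp now [544.6 -43.   85.6] jaw 4.3 F [ 5.4  1.7 -5. ] open 13.6
shift [  0.5 -10.    0. ] turn [ 0.01  0.   -0.01] j [-0.2   0.58  1.9   0.    0.65 -0.28]
```

View pics/w37.png

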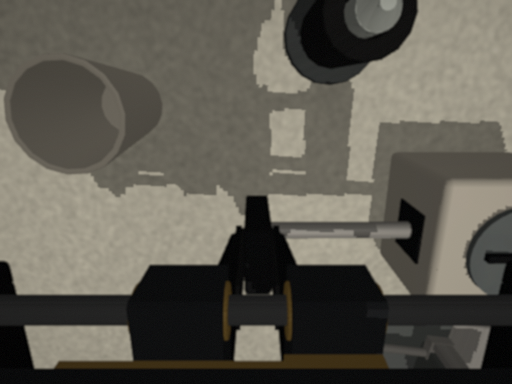

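>>> {"method": "jog_arm", "body": {"deltas": [0, -6, 0, 0, 0, -0.01, 0, 0, -5, 0, 0, 0, 0, 0, 0, -3, 0, 0, 0, 0, 0]}}

```text
t: 57.05
eef_pos: [530.3, -43.7, 256.7]
tcp_rot: [1.37, 1.558, -0.126]
ft_force: [16.7, 5.5, -13.8]
opening: 0.146
```

Run:
```python
from h import *
go([532.2,-43.7,85],4)
```

```text
t 57.05 grasp now [532.6 -43.9  85.7] jaw 4.3 F [ 16.7   5.5 -13.8] open 13.9
shift [0.7 1.9 0.2] turn [ 0.01  0.   -0.01] j [-0.21  0.56  1.93  0.    0.63 -0.28]
```

>>> {"method": "jog_arm", "body": {"deltas": [0, -4, 0, 0, 0, 0, 0, 0, -2, 0, 0, 0, 0, 0]}}

```text
t: 57.3
eef_pos: [527.9, -43.6, 256.6]
tcp_rot: [1.418, 1.544, -0.079]
ft_force: [11.7, 4.8, -8.1]
opening: 0.148
```

>>> {"method": "jog_arm", "body": {"deltas": [0, 0, 0, 0, 0, 0, 1, 0, 0, 0, 0, 0, 0, 1, 0, 0, 0, 0, 0, 0, 1, 0, 0, 0, 0, 0, 0, 1, -25, 0, 0, 0, 0, 0, 1, -40, 0, 0, 0, 0, 0, 1, -40, 0, 0, 0, 0, 0, 1, 0, 0, 0, 0, 0, 0, 1, 0, 0, 0, 0, 0, 0, 1, 0, 0, 0, 0, 0, 0, 1]}}

```text
t: 58.55
eef_pos: [523.9, -43.3, 362.6]
tcp_rot: [1.408, 1.548, -0.087]
ft_force: [-0.6, -1.0, -0.2]
opening: 0.999
```

Run:
```python
from h import *
go([532.2,-43.7,85],4)
grab('wrist','w38')
c=grab('scene','s38'); cv2.imwrite('pics/a.png',cv2.resize(c['image'][110:270,110:390,::-1],None,fx=2.8,fy=2.8,interpolation=2))
```

```text
t 58.55 grasp now [527.8 -43.6 191.7] jaw 4.3 F [-0.6 -1.  -0.2] open 94.9
shift [106.8   5.8   0.7] turn [ 0.01  0.   -0.02] j [-0.21  0.4   1.85  0.    0.86 -0.29]
```

View pics/a.png

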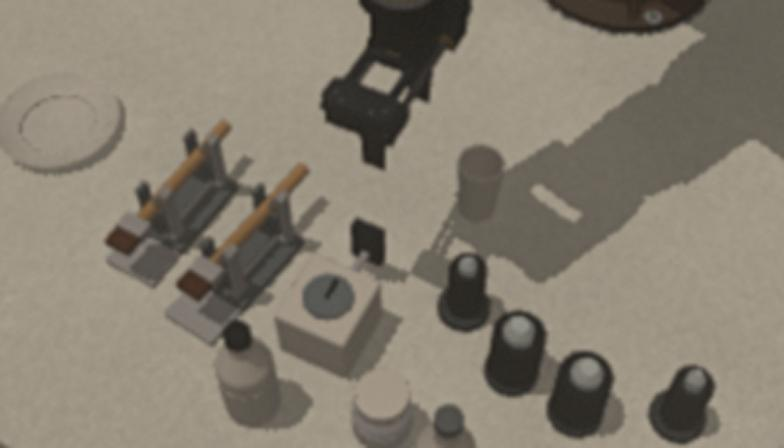

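View pics/w38.png

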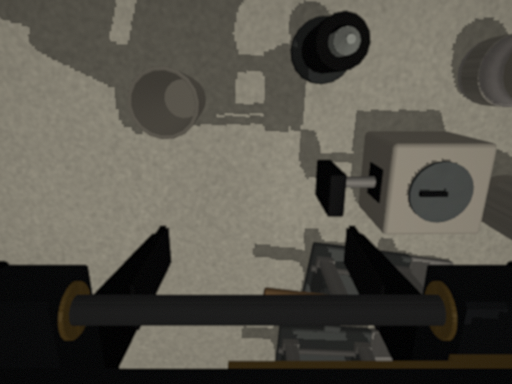

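>>> {"method": "jog_arm", "body": {"deltas": [-20, 0, 0, 0, 0, 0, 1, 0, 0, 0, 0, 0, 0, 1, 0, 0, 0, 0, 0, 0, 1, 0, 0, 0, 0, 0, 0, 1]}}

```text
t: 59.15
eef_pos: [523.5, -43.3, 379.6]
tcp_rot: [1.444, 1.553, -0.052]
ft_force: [0.1, -0.3, 0.0]
opening: 1.001
```

Run:
```python
from h import *
c=grab('scene','s39'); a=load('s33')['image'].astype(int)
cv2.imwrite('pics/a.png',cv2.resize(c['image'][110:270,100:300,::-1],None,fx=3.7,fy=3.7,interpolation=2))
t=lambda im:np.argwhere(im[180:215,225:260].max(2)<35).mean(0)
print(t(a),t(c['image'].astype(int)))
```

```text
[nan nan] [nan nan]<stdin>:4: RuntimeWarning: Mean of empty slice.
  ret = um.true_divide(
```

View pics/a.png

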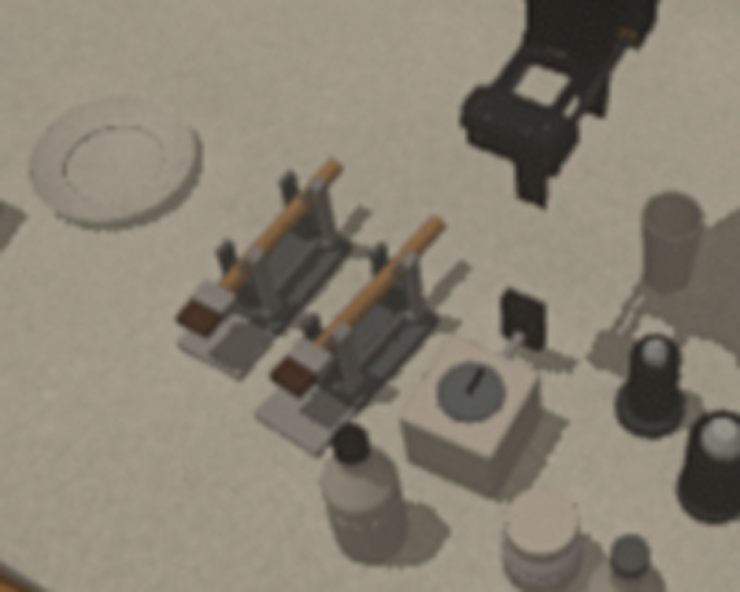

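Everything is in place and the tab is home; handing in.

```bash
python3 -c "
from cell import env
env.job_done()"
```

```text
the job is handed in; nothing more can be done
```

The job is done and handed in at about 59 s of the 210 s allowed; no verdict came back. All four sleeves and both brushes were up before I touched the timer.

- **Sleeves:** all four were there. Each slid down a spindle of its own size with almost no force. Each stopped at the height where its lower end meets the foot. I pressed the two thin ones down to confirm contact (33 N and 45 N at the wrist).
- **Brushes:** each was pressed down until it stopped hard at the seat height (48 N and 43 N at the wrist). Pictures show both handles in the forks with the jaws over them, and the bristles over the drip dishes.
- **Timer:** I pulled the tab about 60 mm, until it stopped moving and the force jumped to 17 N. After I let it go, it ran home, and the last pictures show it back where it started.

**Things that went wrong or were not checked:**
- My first grasp of one brush lifted before the fingers had closed. The brush stayed on the table, turned slightly, and the second try held.
- For the last thin spindle, two camera views disagreed by about 1.5 mm. I aimed between them and the sleeve went on without force.
- My last numeric check of the tab's position found no pixels to measure, so "home" rests on the pictures alone.

In the last pictures the cup, jar, bottles and plate look unmoved. The palette knife was last in view at about 45 s, and the arm never worked near it after that.

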